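# Put the glass vapour cells away in the push-and-turn safety canister

### The arm

A 6-joint arm with a two-finger parallel gripper is mounted at the origin on a cart in front of the work surface, level with it; the furniture and walls round the work are solid. World frame = base frame: x ahead of the robot, y to its left, z up, the work surface at z = 0. Lengths are in mm, angles in degrees, forces in N, time in s.
With the tool pointing down it reaches from about 300 to 850 mm from the base axis. Payload 4.2 kg.
Tool frame: the origin (TCP) lies at the very end of the fingers, on their centre line; the grasp point (between the pads) lies 19 mm behind it; z points along the fingers, y is the line along which they close (so a half turn about z gives the same grasp; the last joint's range is limited). The gripper opens to 91 mm and grips with 3 to 60 N. Pads are 32 mm wide; open, the fingers measure 118 mm over their backs; the gripper's body (76 mm by 178 mm) begins 60 mm behind the grasp point.
Start: joints at [66.119, 18.312, 89.639, -0, 72.044, -1.146], TCP at [222.223, 530.339, 213.976] pointing down, gripper open.
Joint ranges: [-177.97, 177.97], [-48.28, 115.42], [12.27, 149.76], [-77.06, 257.06], [2.81, 150.46], [-146.56, 146.56]. Speed limits (degrees/s): [147.25, 147.25, 180, 180, 180, 180].

### API

Orientations are given as [roll, pitch, yaw] about the fixed x, y, z axes, in that order (R = Rz(yaw) Ry(pitch) Rx(roll)).
In Python, from workcell import env, eyes gives the robot as it stands.
- The arm moves only by the tool send_rows, never from a script. Its argument "targets" is text: rows parted by semicolons, each of 7 numbers parted by spaces: the shift along the tool's x, y, z in m, then the turn, a rotation vector about the tool's x, y, z in degrees, then the opening in per cent of the stroke, from 0 (shut) to 100 (fully open). A call has 1 to 12 rows; each row is the pose to reach, as a shift and turn from the pose commanded when the call began, along the tool's axes at that moment; what a row does not reach only later rows make up. A row lasts 1/12 s, in which the tool goes at most 41.7 mm and 7.16 degrees, less where a joint would pass 70% of its speed; a pose out of reach is approached as far as the arm can. A call with a gripper value outside its range is refused whole. The fingers move at their own pace and stop on an object; "grip_force" is the grip in N (left out, the last holds). Time passes only in rows, so rows that repeat a pose let the fingers close. It gives the time, the measured TCP pose, the force, the opening and the grip force at its end, in the units of the state.
- env.state(): the state, without advancing time (a new reading comes with each control period).
- eyes.grab_frame(name): name is "scene" or "top" or "wrist"; returns a dict with "image" (420x560x3 uint8, blue, green, red), "fovy" (degrees; the focal length in pixels is half the picture's height over the tangent of half this angle, whatever the lens; pixels are square), "cx", "cy" (the principal point, pixels), "D" ([k1, k2, p1, p2, k3] as OpenCV has them; the pictures are not rectified), "eye" and "attitude" of the camera in the world. Camera axes: x right, y up, looking along -z (the intrinsics and any distortion apply to the point x, -y, -z); pixel columns grow to the right and rows downward; lengths in mm; the calibration is good to about 2 mm. A picture is of the moment at which its call begins. There is no depth.
- env.job_done(): hands the job in; it is judged then, once.
The state is a dict: "time_s": time; "qpos": joint angles; "qvel": joint speeds; "effort": joint torques, N m; "ee_pos": TCP position; "ee_rot": TCP orientation; "force": force on the tool from outside, world axes, zero at the start; "torque": the same for the moment, N m; "gripper_width": finger opening in mm; "gripper_force": force on a finger pad.
Only numpy, scipy, OpenCV 4.12 (cv2) and the standard library are available. Lean on these libraries where they do the work, as an engineer would, in place of code of your own. Each camera call takes 0.05 s, during which the arm holds its last target. There are 200 camera calls.

### The job

Put the glass vapour cells away: press the canister's clear cover down, turn it anticlockwise to free it and stand it upright on a clear part of the bench, then stand every cell upright in a well of its own in the base, holding the thin glass gently, with a grip of no more than 15 N because it breaks. Then put the cover back over them, press it down and turn it clockwise until it locks behind all three claws, and leave everything else where it is.

Things in the scene. Friction and masses are not known exactly. Their poses are not given: they have to be found in the camera images.
- canister: Canister base, bolted to the bench: square bare-metal plate 190 x 190 x 14 mm with four wells, a white sprung seal ring (outer diameter 141 mm, 7 mm wide, top 24 mm above the bench) and three black claws round it, at 0, 120 and 240 degrees from its x axis, 74 to 89 mm from its centre, 35 mm wide, tops 36 mm above the bench. Origin: centre of its underside; z up.
- cover: Clear bell with black rim and top and a red grip bar, 0.27 to 0.38 kg. Origin: centre of its open underside, z up. Outer diameter 140 mm at the rim, 134 mm above; inner 128 mm; inner height 82 mm, top plate 90 mm above the origin. Seated on the canister its origin is 24 mm above the bench. It may be set down on its rim anywhere free on the bench.
- cover_bar (a point): Point to grip inside the bar, on the cover's axis, 112 mm above the cover's origin; the cover's axes. The bar is 16 mm thick (along y), 64 mm long (along x), 90 to 122 mm above the origin. Locked, the cover's x axis lies along the base's x axis, or 120 or 240 degrees from it.
- lug_1 (a point): Underside of the red lug at the cover's +x side, 76 mm from the axis. There are three lugs on the rim, at 0, 120 and 240 degrees from the cover's x axis, 18 mm wide, 6 mm thick, reaching 80 mm from the centre. To put the cover on, lower it with the lugs between the claws, 45 to 60 degrees anticlockwise (from above) of the locked place; it has 4 mm of sideways play.
- claw_1 (a point): Where a locked lug's underside lies, 76 mm from the base's axis, 24 mm above the bench, under the claw at 0 degrees. Each claw makes a pocket 21 mm wide, closed by a full-height stop at its clockwise end (from above) and by a red tooth hanging 5 mm from the roof at the other: a lug passes under the tooth only while the cover is held down 6 to 8 mm.
- claw_2 (a point): The same under the claw at 120 degrees from the base's x axis. To free the cover: hold it down 6 to 8 mm, turn it 45 degrees anticlockwise (25 to 90 degrees clear all claws), let it rise, lift it off.
- claw_3 (a point): The same under the claw at 240 degrees from the base's x axis. To lock the cover: hold it down 6 to 8 mm, turn it clockwise to the stops, let it rise.
- seal_ring (a joint): How far the slippery seal ring is pressed down, m: 0 fully up, 0.008 fully down. Its springs push back with about 8 N at the top and 14 N at the bottom, of which the cover's weight takes about 3 N.
- well_1 (a point): Centre of a well's floor, 8 mm above the bench; round well 48 mm across, 6 mm deep, 38 mm from the base's centre, at 45 degrees from the base's x axis. All four wells are alike; each takes one cell, any cell.
- well_2 (a point): Centre of a well's floor, 8 mm above the bench; round well 48 mm across, 6 mm deep, 38 mm from the base's centre, at 135 degrees from the base's x axis. All four wells are alike; each takes one cell, any cell.
- well_3 (a point): Centre of a well's floor, 8 mm above the bench; round well 48 mm across, 6 mm deep, 38 mm from the base's centre, at 225 degrees from the base's x axis. All four wells are alike; each takes one cell, any cell.
- well_4 (a point): Centre of a well's floor, 8 mm above the bench; round well 48 mm across, 6 mm deep, 38 mm from the base's centre, at 315 degrees from the base's x axis. All four wells are alike; each takes one cell, any cell.
- cell_a: Glass vapour cell, 71 mm tall, 0.07 to 0.12 kg: orange round foot 38 mm across, 10 mm high, then thin clear glass 24 mm across up to an orange collar 28 mm across from 65 to 71 mm. Origin: centre of the foot's underside, z along it. Grip across the glass 46 mm up; a grip of 5 to 10 N holds it, over 15 N is risky and 20 N (40 N from both fingers together) breaks it. Three or four of the four cells are there.
- cell_b: Glass vapour cell, 71 mm tall, 0.07 to 0.12 kg: orange round foot 38 mm across, 10 mm high, then thin clear glass 24 mm across up to an orange collar 28 mm across from 65 to 71 mm. Origin: centre of the foot's underside, z along it. Grip across the glass 46 mm up; a grip of 5 to 10 N holds it, over 15 N is risky and 20 N (40 N from both fingers together) breaks it. Three or four of the four cells are there.
- cell_c: Glass vapour cell, 71 mm tall, 0.07 to 0.12 kg: orange round foot 38 mm across, 10 mm high, then thin clear glass 24 mm across up to an orange collar 28 mm across from 65 to 71 mm. Origin: centre of the foot's underside, z along it. Grip across the glass 46 mm up; a grip of 5 to 10 N holds it, over 15 N is risky and 20 N (40 N from both fingers together) breaks it. Three or four of the four cells are there.
- cell_d: Glass vapour cell, 71 mm tall, 0.07 to 0.12 kg: orange round foot 38 mm across, 10 mm high, then thin clear glass 24 mm across up to an orange collar 28 mm across from 65 to 71 mm. Origin: centre of the foot's underside, z along it. Grip across the glass 46 mm up; a grip of 5 to 10 N holds it, over 15 N is risky and 20 N (40 N from both fingers together) breaks it. Three or four of the four cells are there.
- clear_spot (a point): Middle of a stretch of bare bench, 160 mm across, that is always clear: one place where the cover can stand (any other clear place will do). To its left, behind the cells, a dark drawer cabinet 124 mm tall fills the bench from 0.53 to 0.73 m ahead of the robot and from 0.23 to 0.49 m to its left; a box on it reaches 185 mm. Keep the gripper clear of it.
- oil_bottle: Small amber bottle with a black cap, 27 mm across, 65 mm tall; origin under its centre. A bystander.
- vial_blue: White vial with a blue screw cap, 22 mm across, 60 mm tall; origin under its centre. A bystander, not a cell.
- vial_red: White vial with a red screw cap, 22 mm across, 60 mm tall; origin under its centre. A bystander, not a cell.
- swab_pot: White pot of cotton swabs, 52 mm across, 101 mm tall; origin under its centre. A bystander.
- hex_key: Steel hex key, 40 x 174 x 7 mm, lying along its y axis; origin under its middle. A bystander.

How it is judged:
By the outcome, as a careful person would: the job done as asked, in the order asked, and still so for the second after the job is handed in, with the robot touching nothing.
Of cell_a, cell_b, cell_c, cell_d only 3 to 4 are there at a start; the rules pass over those that are not, and their reading is None.
At some moment in a run one of cell_a, cell_b, cell_c, cell_d may be knocked a few centimetres aside while the robot is not near it.
Once in a run the grip may slacken for a moment while it holds something.
It also fails if it takes over 210 s, if anything falls off the work surface, if the arm or the gripper's body presses on something with over 40 N, if the wrist force passes 120 N, or if a joint passes its speed limit or range.

## Working session

There is one attempt and no reset: what is moved stays moved. The work goes in short steps, Python scripts to look and compute and a tool call to move; the robot and the scene stay as the last step left them, time stands still between calls to the robot, and variables do not carry over. Pictures are saved under pics/ and viewed, at most 14 in all, crops included, and the job is handed in when it is done.

Besides the shell and the picture viewer there is one more tool, called after "Call:" in YAML: its name, and indented under it one key for each argument. send_rows: Moves the arm, as the interface text tells. Its arguments: {"type":"object","properties":{"targets":{"type":"string"},"grip_force":{"type":"number"}},"required":["targets"]}

```bash
mkdir -p pics; ls
cat > h.py <<'E'
import numpy as np, cv2
from workcell import env, eyes
from scipy.spatial.transform import Rotation as R
def grab(n):
    f=eyes.grab_frame(n); return f
def mat(a):
    a=np.array(a,float)
    return a if a.shape==(3,3) else R.from_euler('xyz',a,degrees=True).as_matrix()
def K(f):
    h=f['image'].shape[0]; fl=h/2/np.tan(np.radians(f['fovy']/2))
    return np.array([[fl,0,f['cx']],[0,fl,f['cy']],[0,0,1]])
def ray(f,px,z):
    p=cv2.undistortPoints(np.array(px,float).reshape(-1,1,2),K(f),np.array(f['D'],float)).reshape(-1,2)
    d=np.c_[p[:,0],-p[:,1],-np.ones(len(p))]@mat(f['attitude']).T
    e=np.array(f['eye'],float)
    return e+d*((z-e[2])/d[:,2])[:,None]
def proj(f,P):
    c=(np.array(P,float).reshape(-1,3)-np.array(f['eye']))@mat(f['attitude'])
    return cv2.projectPoints(c*[1,-1,-1],np.zeros(3),np.zeros(3),K(f),np.array(f['D'],float))[0].reshape(-1,2)
E
python3 - <<'E'
from h import *
print(env.state())
for n in ('scene','top','wrist'):
    f=grab(n); cv2.imwrite(f'pics/{n}0.png',f['image']); print(n,{k:v for k,v in f.items() if k!='image'})
E
```

```text
pics
{'time_s': 0.0, 'qpos': array([ 6.61209849e+01,  1.83521255e+01,  8.97079520e+01, -8.52664135e-04,
        7.20415444e+01, -1.14474622e+00]), 'qvel': array([ 0.06137166,  0.00307148,  0.01977337, -0.05982047, -0.04837297,
        0.00099025]), 'effort': array([-8.17058590e-04, -4.12459731e+01, -2.31970704e+01,  7.26635009e-02,
        4.56382823e-02, -1.23548598e-04]), 'ee_pos': array([222.00133879, 529.86715185, 213.10493328]), 'ee_rot': array([-1.79898382e+02, -1.21973626e-03,  1.57265994e+02]), 'force': array([-0.24827728, -0.21237432, -0.65925409]), 'torque': array([ 0.04367577, -0.02099154,  0.02224938]), 'gripper_force': 0.0, 'gripper_width': 90.96066348662467}
scene {'fovy': 46.47132622211282, 'cx': 288.5222307357941, 'cy': 218.29746618140706, 'D': array([-0.03176346,  0.        ,  0.        ,  0.        ,  0.        ]), 'eye': array([-248.80035244,  737.14920243,  815.39644236]), 'attitude': array([  56.31868261,   -0.82611109, -133.24695669])}
top {'fovy': 48.522153417173854, 'cx': 273.63771757158804, 'cy': 211.01969565919367, 'D': array([-0.14534086,  0.        ,  0.        ,  0.        ,  0.        ]), 'eye': array([ 374.15714906,   18.30057188, 1577.80484213]), 'attitude': array([ 5.92798937e+00, -7.42999620e-02, -9.11892553e+01])}
wrist {'fovy': 68.54705994189926, 'cx': 278.83939150871475, 'cy': 206.2333189639003, 'D': array([-0.0269005,  0.       ,  0.       ,  0.       ,  0.       ]), 'eye': array([147.67762927, 561.28687763, 384.37659465]), 'attitude': array([-16.54771169,   0.07646721,  67.29511601])}
```

Run:
```python
import cv2,numpy as np
a=cv2.imread('pics/top0.png'); cv2.imwrite('pics/top0c.png',cv2.resize(a,(784,588),interpolation=cv2.INTER_CUBIC))
```

```text
(no output)
```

View pics/top0c.png

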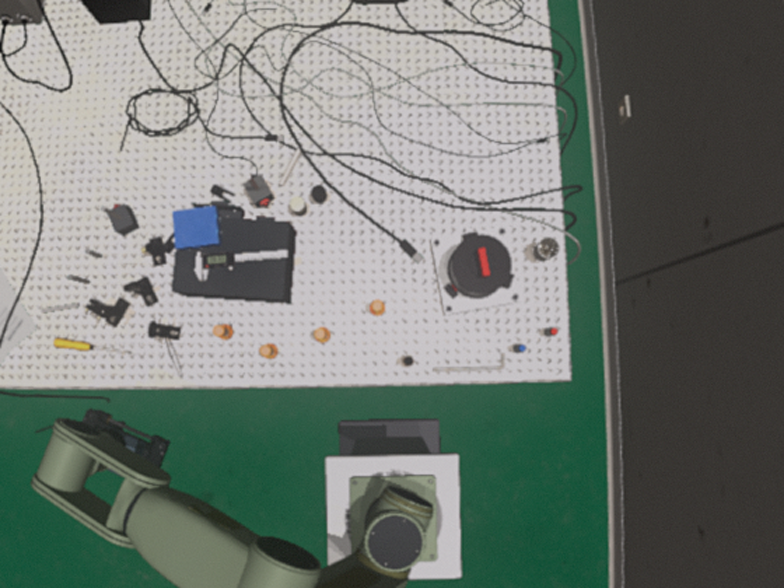

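View pics/scene0.png

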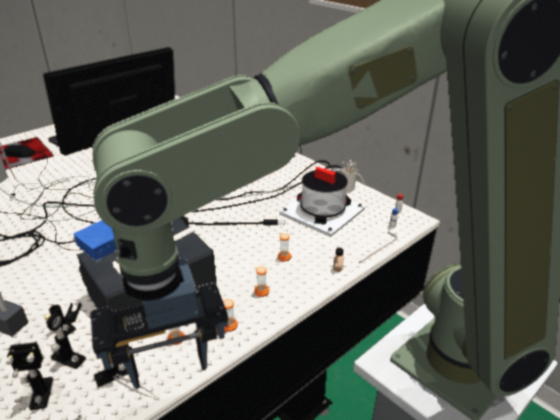

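The top view, at 1.4x scale, shows four orange cells at about (223,331), (268,351), (321,335) and (377,307). The covered canister is at (480,265), with its red bar nearly upright in the image. The swab pot is at (545,248). The scene view agrees. Next I'll measure these.

Run:
```python
from h import *
f=grab('top'); im=f['image']; hsv=cv2.cvtColor(im,cv2.COLOR_BGR2HSV)
def blobs(m,z,a=15):
    cs,_=cv2.findContours(m,cv2.RETR_EXTERNAL,cv2.CHAIN_APPROX_NONE)
    for c in cs:
        if cv2.contourArea(c)<a: continue
        (u,v),(w,h),t=cv2.minAreaRect(c)
        b=cv2.boxPoints(((u,v),(w,h),t)); P=ray(f,b,z)
        print(cv2.contourArea(c),np.round((u,v)),P.mean(0).round(),[np.round(P[1]-P[0]),np.round(P[2]-P[1])])
print('orange');blobs(cv2.inRange(hsv,(8,110,100),(20,255,255)),10)
print('red');r=cv2.inRange(hsv,(0,140,90),(7,255,255))|cv2.inRange(hsv,(172,140,90),(180,255,255)); r[:,:]=r; blobs(r,146)
# black cover disc
k=cv2.inRange(hsv,(0,0,0),(180,255,70)); k[:,:300]=0;k[:,390:]=0;k[:150]=0;k[240:]=0
print('cover top');blobs(k,114,100)
# plate holes
crop=im[150:240,295:400]; cv2.imwrite('pics/crop.png',cv2.resize(crop,None,fx=7,fy=6.5,interpolation=cv2.INTER_CUBIC))
c=np.array([(437,243),(503,231),(515,297),(449,309)])/1.4
P=ray(f,c,14);print(P.round(),P.mean(0),[np.degrees(np.arctan2(*(P[i]-P[j])[1::-1])).round(1) for i,j in((0,1),(3,2),(0,3),(1,2))])
```

```text
orange
44.5 [193. 251.] [408. 288.  10.] [array([ 28., -14.,   0.]), array([-13., -26.,   0.])]
31.0 [230. 239.] [445. 160.  10.] [array([ 27., -19.,   0.]), array([-15., -22.,   0.])]
55.5 [161. 237.] [457. 398.  10.] [array([ 31., -11.,   0.]), array([-10., -30.,   0.])]
30.0 [269. 220.] [507.  29.  10.] [array([ -1., -34.,   0.]), array([-27.,   1.,   0.])]
red
75.5 [345. 187.] [ 595. -211.  146.] [array([  3., -16.,   0.]), array([-62.,  -9.,   0.])]
cover top
[[ 662. -121.   14.]
 [ 689. -284.   14.]
 [ 526. -307.   14.]
 [ 500. -145.   14.]] [ 594.40039551 -214.31957762   14.        ] [np.float64(99.4), np.float64(99.0), np.float64(8.5), np.float64(7.9)]
```

View pics/crop.png

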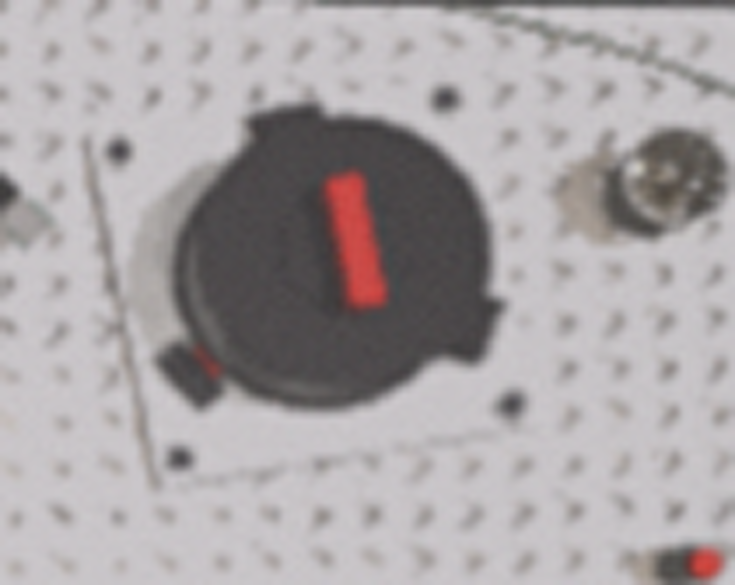

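The crop shows the plate turned about 8.5°, the claws at 8.5°, 128° and 248°, and the bar along 8.5°, so the cover is locked with its x axis along the base's x. Next I'll move above it.

```bash
cat >> h.py <<'E'
def to(*targets):
    s=env.state(); p=np.array(s['ee_pos']); A=mat(s['ee_rot'])
    print('at',p.round(1),np.array(s['ee_rot']).round(2),'w',round(s['gripper_width'],1),'t',round(s['time_s'],1))
    for x,y,z,yaw in targets:
        B=R.from_euler('xyz',[180,0,yaw],degrees=True).as_matrix()
        d=A.T@(np.array([x,y,z])-p)/1000; r=R.from_matrix(A.T@B).as_rotvec(degrees=True)
        print((x,y,z,yaw),'->',*d.round(4),*r.round(2))
E
python3 - <<'E'
from h import *
to((400,200,300,85))
f=grab('top')
print(ray(f,np.array([(340,265),(345,270),(410,248),(320,195),(295,300)])/1.4,0).round())
E
```

```text
at [222.1 530.1 213.5] [-179.94   -0.    157.27] w 91.4 t 0.2
(400, 200, 300, 85) -> -0.2916 -0.2358 -0.0863 -0.05 0.04 72.27
[[615. 117.   0.]
 [602. 105.   0.]
 [653. -56.   0.]
 [792. 164.   0.]
 [531. 228.   0.]]
```

Call:
send_rows:
  targets: "-0.05 -0.04 -0.05 0 0 7 100;-0.1 -0.08 -0.086 0 0 14 100;-0.13 -0.105 -0.086 0 0 21 100;-0.16 -0.13 -0.086 0 0 28 100;-0.19 -0.155 -0.086 0 0 35 100;-0.22 -0.18 -0.086 0 0 42 100;-0.25 -0.205 -0.086 0 0 49 100;-0.275 -0.225 -0.086 0 0 56 100;-0.29 -0.236 -0.086 0 0 63 100;-0.292 -0.236 -0.086 0 0 70 100;-0.292 -0.236 -0.086 0 0 72.3 100;-0.292 -0.236 -0.086 0 0 72.3 100"

```text
time_s: 1.25
ee_pos: [400.8, 198.6, 300.0]
ee_rot: [-180.0, -0.0, 84.8]
force: [0.1, -0.6, -0.1]
gripper_width: 91.0
gripper_force: 0.0
```

Run:
```python
from h import *
to((575,-214,280,8.5))
```

```text
at [400.8 198.6 300. ] [-1.800e+02 -1.000e-02  8.476e+01] w 91.0 t 1.2
(575, -214, 280, 8.5) -> -0.395 0.2111 0.0199 -0.01 -0.01 76.26
```

Call:
send_rows:
  targets: "-0.036 0.019 0 0 0 7 100;-0.072 0.038 0 0 0 14 100;-0.108 0.057 0 0 0 21 100;-0.144 0.077 0 0 0 28 100;-0.18 0.096 0.01 0 0 35 100;-0.216 0.115 0.02 0 0 42 100;-0.252 0.134 0.02 0 0 49 100;-0.288 0.153 0.02 0 0 56 100;-0.324 0.173 0.02 0 0 63 100;-0.36 0.192 0.02 0 0 70 100;-0.395 0.211 0.02 0 0 76.3 100;-0.395 0.211 0.02 0 0 76.3 100"

```text
time_s: 2.25
ee_pos: [578.1, -217.6, 278.1]
ee_rot: [179.8, 0.0, 8.3]
force: [-1.0, 0.9, -0.6]
gripper_width: 91.2
gripper_force: 0.0
```

Run:
```python
from h import *
f=grab('wrist'); im=f['image']; cv2.imwrite('pics/w1.png',im)
hsv=cv2.cvtColor(im,cv2.COLOR_BGR2HSV)
r=cv2.inRange(hsv,(0,130,80),(7,255,255))|cv2.inRange(hsv,(172,130,80),(180,255,255))
cs,_=cv2.findContours(r,cv2.RETR_EXTERNAL,cv2.CHAIN_APPROX_NONE)
for c in cs:
    if cv2.contourArea(c)>150:
        b=cv2.boxPoints(cv2.minAreaRect(c));P=ray(f,b,146);print(cv2.contourArea(c),b.round(),P.round(1),P.mean(0))
to((594,-214,200,8.5))
```

```text
935.5 [[268. 148.]
 [283. 148.]
 [283. 212.]
 [268. 212.]] [[ 626.  -200.4  146. ]
 [ 628.1 -214.9  146. ]
 [ 563.5 -224.6  146. ]
 [ 561.3 -209.3  146. ]] [ 594.70947094 -212.30929229  146.        ]
at [ 576.8 -214.4  278.3] [-1.7997e+02  8.0000e-02  8.5900e+00] w 91.1 t 2.3
(594, -214, 200, 8.5) -> 0.0172 0.0023 0.0783 -0.03 0.08 0.09
```

View pics/w1.png

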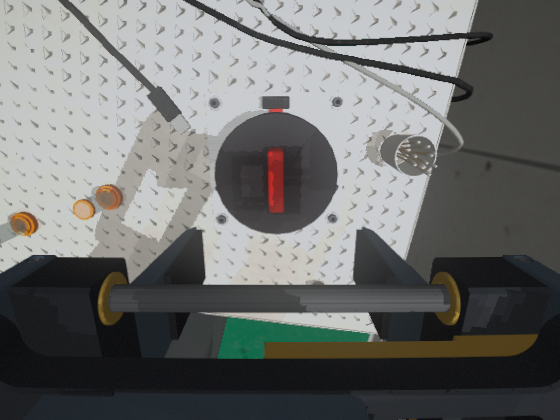

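The wrist view shows the bar centred at about (275,180) and square to the view, with the plate's four screws around it and the swab pot clear to the right. The bar measures 65x15 mm at height 146 and is centred at (594.7, -212.3), which matches. Next I'll descend.

Run:
```python
from h import *
f=grab('wrist')
P=ray(f,[(214.5,103),(337,102),(333,218),(221.5,219)],14);print(P.round(1),P.mean(0))
P=ray(f,[(276,173)],114);print(P)
to((594.5,-212.8,160,8.5),(594.5,-212.8,118,8.5))
```

```text
[[ 658.8 -114.2   14. ]
 [ 684.7 -276.9   14. ]
 [ 522.4 -304.2   14. ]
 [ 495.8 -139.8   14. ]] [ 590.42794724 -208.79885167   14.        ]
[[ 595.26074907 -208.36273205  114.        ]]
at [ 576.1 -212.4  278.8] [-1.799e+02  9.000e-02  8.710e+00] w 91.5 t 2.4
(594.5, -212.8, 160, 8.5) -> 0.0183 0.0034 0.1187 -0.1 0.09 0.21
(594.5, -212.8, 118, 8.5) -> 0.0184 0.0035 0.1607 -0.1 0.09 0.21
```

Call:
send_rows:
  targets: "0.009 0.002 0.03 0 0 0 100;0.018 0.003 0.06 0 0 0 100;0.018 0.003 0.079 0 0 0.2 60;0.018 0.003 0.079 0 0 0.2 60;0.018 0.003 0.079 0 0 0.2 60;0.018 0.003 0.079 0 0 0.2 60"

```text
time_s: 2.85
ee_pos: [594.7, -211.5, 202.9]
ee_rot: [179.9, -0.1, 8.6]
force: [0.3, 0.5, 0.6]
gripper_width: 67.4
gripper_force: 0.0
```

Run:
```python
from h import *
f=grab('wrist'); im=f['image']; cv2.imwrite('pics/w2.png',im)
hsv=cv2.cvtColor(im,cv2.COLOR_BGR2HSV)
r=cv2.inRange(hsv,(0,170,110),(7,255,255))|cv2.inRange(hsv,(172,170,110),(180,255,255))
cs,_=cv2.findContours(r,cv2.RETR_EXTERNAL,cv2.CHAIN_APPROX_NONE)
for c in cs:
    if cv2.contourArea(c)>150:
        b=cv2.boxPoints(cv2.minAreaRect(c));P=ray(f,b,146);print(cv2.contourArea(c),b.round(),P.round(1),P.mean(0))
k=cv2.inRange(im.max(2),0,75)
cs,_=cv2.findContours(k,cv2.RETR_LIST,cv2.CHAIN_APPROX_NONE)
for c in cs:
    if 25<cv2.contourArea(c)<250:
        (u,v),rr=cv2.minEnclosingCircle(c); P=ray(f,[(u,v)],14)[0]
        if np.hypot(P[0]-593,P[1]+211)<135: print('hole?',round(u),round(v),round(rr,1),P.round(1))
to((594.5,-212.8,118,8.5))
```

```text
1373.0 [[270. 260.]
 [270. 185.]
 [289. 185.]
 [289. 260.]] [[ 561.7 -209.4  146. ]
 [ 623.5 -200.5  146. ]
 [ 625.6 -214.8  146. ]
 [ 564.  -224.7  146. ]] [ 593.67979179 -212.34589897  146.        ]
at [ 595.  -211.9  203.3] [179.91  -0.2    8.56] w 63.4 t 2.9
(594.5, -212.8, 118, 8.5) -> -0.0009 0.0007 0.0853 0.09 -0.2 0.06
```

Call:
send_rows:
  targets: "-0.001 0.0005 0.03 0 0 0 60;-0.001 0.0005 0.06 0 -0.1 0 60;-0.0015 0.0005 0.075 0 -0.2 0 60;-0.0015 0.0005 0.085 0 -0.2 0 60;-0.0015 0.0005 0.085 0 -0.2 0 60;-0.0015 0.0005 0.085 0 -0.2 0 30;-0.0015 0.0005 0.085 0 -0.2 0 10;-0.0015 0.0005 0.085 0 -0.2 0 0;-0.0015 0.0005 0.085 0 -0.2 0 0;-0.0015 0.0005 0.085 0 -0.2 0 0;-0.0015 0.0005 0.085 0 -0.2 0 0"
  grip_force: 50

```text
time_s: 3.82
ee_pos: [592.9, -213.2, 116.5]
ee_rot: [180.0, 0.1, 8.5]
force: [-0.8, 0.7, -0.0]
gripper_width: 17.6
gripper_force: 0.4
```

Run:
```python
from h import *
s=env.state();print(s['force'],s['gripper_force'])
to((593.5,-212,111,8.5))
```

```text
[-0.81726027  0.68454481 -0.00444983] 0.43129563331604004
at [ 592.9 -213.2  116.5] [1.7998e+02 1.5000e-01 8.4600e+00] w 17.6 t 3.8
(593.5, -212, 111, 8.5) -> 0.0008 -0.0011 0.0055 0.02 0.15 -0.04
```

Call:
send_rows:
  targets: "0 0 0 0 0 0 0;0 0 0 0 0 0 0;0 0 0 0 0 0 0;0 0 0.002 0 0 0 0;0 0 0.004 0 0 0 0;0 0 0.006 0 0 0 0;0 0 0.0075 0 0 0 0;0 0 0.0075 0 0 0 0;0 0 0.0075 0 0 0 0"

```text
time_s: 4.57
ee_pos: [592.9, -213.2, 109.9]
ee_rot: [180.0, 0.1, 8.5]
force: [-1.9, 1.0, 9.8]
gripper_width: 15.8
gripper_force: 50.0
```

Run:
```python
from h import *
s=env.state();print(s['force'],s['torque'])
to((593.5,-212,109.5,53.5))
```

```text
[-1.93154369  0.9841955   9.76632197] [ 0.2350433   0.58272487 -0.06498705]
at [ 592.9 -213.2  109.9] [1.7997e+02 1.3000e-01 8.4600e+00] w 15.8 t 4.6
(593.5, -212, 109.5, 53.5) -> 0.0007 -0.0011 0.0004 -0.03 0.13 -45.04
```

Call:
send_rows:
  targets: "0 0 0.0003 0 0 -3 0;0 0 0.0003 0 0 -7 0;0 0 0.0003 0 0 -11 0;0 0 0.0003 0 0 -15 0;0 0 0.0003 0 0 -15 0"

```text
time_s: 4.98
ee_pos: [593.8, -213.7, 110.1]
ee_rot: [179.9, 0.1, 23.6]
force: [-0.4, 1.1, 9.5]
gripper_width: 15.8
gripper_force: 50.0
```

Run:
```python
from h import *
s=env.state();print(s['force'],s['torque'],s['gripper_force'])
to((593,-213.2,109.5,53.5))
```

```text
[-0.37944047  1.05024797  9.48423507] [0.0281819  0.53472556 0.17484845] 49.9965101480484
at [ 593.8 -213.7  110.1] [1.799e+02 5.000e-02 2.362e+01] w 15.8 t 5.0
(593, -213.2, 109.5, 53.5) -> -0.0005 -0.0007 0.0006 0.08 0.08 -29.88
```

Turning freely. I'll turn the rest, then lift.

Call:
send_rows:
  targets: "0 0 0.0003 0 0 -4 0;0 0 0.0003 0 0 -9 0;0 0 0.0003 0 0 -14 0;0 0 0.0003 0 0 -19 0;0 0 0.0003 0 0 -25 0;0 0 0.0003 0 0 -30 0;0 0 0.0003 0 0 -30 0;0 0 -0.008 0 0 -30 0;0 0 -0.016 0 0 -30 0;0 0 -0.025 0 0 -30 0;0 0 -0.035 0 0 -30 0"

```text
time_s: 5.9
ee_pos: [591.9, -212.8, 142.5]
ee_rot: [-179.7, 0.2, 53.5]
force: [0.6, 0.3, -3.0]
gripper_width: 15.9
gripper_force: 50.0
```

Run:
```python
from h import *
s=env.state();print(s['force'],s['torque'],s['gripper_force'])
to((593,-213,220,53.5),(610,105,220,90))
f=grab('wrist');cv2.imwrite('pics/w3.png',f['image'])
```

```text
[ 0.63963422  0.28766147 -2.99132528] [-0.07895685  0.10471644  0.01989561] 49.995426535606384
at [ 591.9 -212.8  142.5] [-179.69    0.18   53.47] w 15.9 t 5.9
(593, -213, 220, 53.5) -> 0.0002 0.0006 -0.0775 -0.31 0.18 -0.03
(610, 105, 220, 90) -> 0.2659 -0.175 -0.0774 -0.36 0.08 -36.53
```

Call:
send_rows:
  targets: "0 0 -0.025 0 0 0 0;0 0 -0.05 0 0 0 0;0.01 -0.007 -0.07 0 0 -2 0;0.035 -0.023 -0.077 0 0 -6 0;0.065 -0.043 -0.077 0 0 -10 0;0.1 -0.066 -0.077 0 0 -15 0;0.135 -0.089 -0.077 0 0 -20 0;0.17 -0.112 -0.077 0 0 -25 0;0.205 -0.135 -0.077 0 0 -30 0;0.235 -0.155 -0.077 0 0 -34 0;0.255 -0.168 -0.077 0 0 -36.5 0;0.266 -0.175 -0.077 0 0 -36.5 0"

```text
time_s: 6.95
ee_pos: [610.3, 108.2, 219.5]
ee_rot: [-179.7, -0.0, 90.2]
force: [0.6, -1.2, -3.7]
gripper_width: 16.0
gripper_force: 50.0
```

Run:
```python
from h import *
s=env.state();print(s['force'],s['gripper_force'])
to((605,105,95,90))
f=grab('top');cv2.imwrite('pics/t1.png',cv2.resize(f['image'][110:290,100:400],(800,480)))
```

```text
[ 0.59687954 -1.1621687  -3.65813919] 49.99811410903931
at [610.3 108.2 219.5] [-1.7975e+02 -3.0000e-02  9.0180e+01] w 16.0 t 7.0
(605, 105, 95, 90) -> -0.0033 -0.0048 0.1245 -0.25 -0.03 0.18
```

View pics/t1.png

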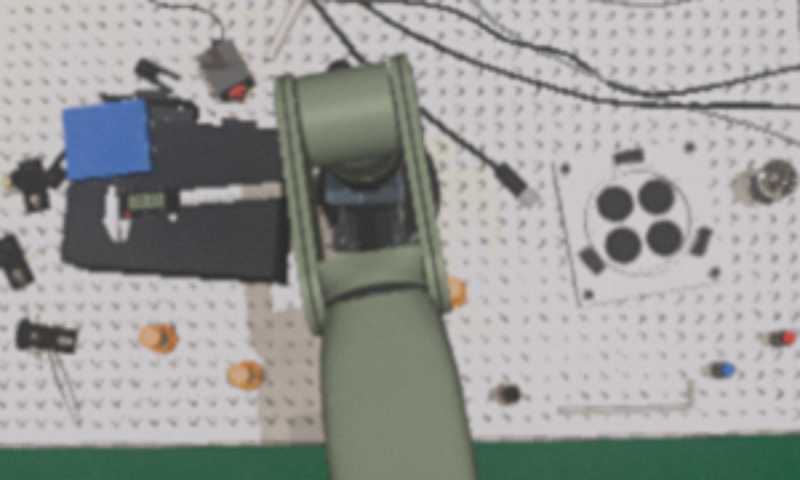

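The picture shows the cover held over the bench right of the cabinet, and four dark wells in the open base. Next I'll set the cover down.

Call:
send_rows:
  targets: "0 -0.003 0.03 0 0 0 0;-0.002 -0.005 0.06 0 0 0 0;-0.003 -0.005 0.09 0 0 0 0;-0.003 -0.005 0.11 0 0 0 0;-0.003 -0.005 0.12 0 0 0 0;-0.003 -0.005 0.124 0 0 0 0;-0.003 -0.005 0.127 0 0 0 0;-0.003 -0.005 0.127 0 0 0 0;-0.003 -0.005 0.127 0 0 0 0"

```text
time_s: 7.75
ee_pos: [606.4, 101.7, 94.3]
ee_rot: [-180.0, 0.0, 89.9]
force: [-0.1, -0.2, -2.9]
gripper_width: 15.7
gripper_force: 50.0
```

Run:
```python
from h import *
s=env.state();print(s['force'],s['gripper_force'])
to((605,105,93,90))
f=grab('top');im=f['image'];k=cv2.inRange(im.max(2),0,85)
cs,_=cv2.findContours(k,cv2.RETR_LIST,cv2.CHAIN_APPROX_NONE); W=[]
for c in cs:
    M=cv2.moments(c)
    if not 60<M['m00']<400: continue
    u,v=M['m10']/M['m00'],M['m01']/M['m00']; P=ray(f,[(u,v)],11)[0]
    if np.hypot(P[0]-594,P[1]+213)<60: W.append(P);print(M['m00'],P.round(1))
W=np.array(W);print(W.mean(0),[np.degrees(np.arctan2(*(w-W.mean(0))[1::-1])).round(1) for w in W],np.linalg.norm(W-W.mean(0),axis=1))
```

```text
[-0.11119909 -0.19898936 -2.8936998 ] 49.99920845031738
at [606.4 101.7  94.3] [-1.7996e+02  1.0000e-02  8.9940e+01] w 15.7 t 7.8
(605, 105, 93, 90) -> 0.0033 -0.0014 0.0013 -0.04 0.01 -0.06
92.5 [ 564.8 -190.1   11. ]
90.0 [ 572.9 -243.    11. ]
93.0 [ 618.3 -182.2   11. ]
92.0 [ 626.7 -234.7   11. ]
[ 595.67773645 -212.48781037   11.        ] [np.float64(144.1), np.float64(-126.8), np.float64(53.2), np.float64(-35.5)] [38.14854448 38.10278339 37.84593133 38.1446677 ]
```

Call:
send_rows:
  targets: "0 0 0.001 0 0 0 0;0 0 0.002 0 0 0 0;0 0 0.003 0 0 0 0;0 0 0.003 0 0 0 0;0 0 0.003 0 0 0 0"

```text
time_s: 8.22
ee_pos: [606.0, 102.1, 92.4]
ee_rot: [-180.0, 0.0, 90.0]
force: [-2.9, 0.2, 7.4]
gripper_width: 15.5
gripper_force: 50.0
```

Call:
send_rows:
  targets: "0 0 -0.0008 0 0 0 0;0 0 -0.0008 0 0 0 20;0 0 -0.0008 0 0 0 60;0 0 -0.0008 0 0 0 60;0 0 -0.0008 0 0 0 60;0 0 -0.02 0 0 0 60;0 0 -0.05 0 0 0 60;0 0 -0.09 0 0 0 60;0 0 -0.12 0 0 0 60;0 0 -0.12 0 0 0 60"

```text
time_s: 9.05
ee_pos: [609.5, 102.4, 217.3]
ee_rot: [179.4, -0.1, 90.0]
force: [0.8, 0.3, 0.2]
gripper_width: 54.8
gripper_force: 0.0
```

Run:
```python
from h import *
s=env.state();print(s['force'],s['gripper_force'])
f=grab('wrist');cv2.imwrite('pics/w4.png',f['image'])
f=grab('top');im=f['image'];hsv=cv2.cvtColor(im,cv2.COLOR_BGR2HSV)
cs,_=cv2.findContours(cv2.inRange(hsv,(8,110,100),(20,255,255)),cv2.RETR_EXTERNAL,cv2.CHAIN_APPROX_NONE)
for c in cs:
    if cv2.contourArea(c)>8: print(cv2.contourArea(c),ray(f,[np.array(cv2.minEnclosingCircle(c)[0])],10)[0].round())
to((500,35,230,70))
```

```text
[0.76838953 0.34561008 0.22415524] 0.0
47.0 [406. 291.  10.]
56.5 [458. 401.  10.]
12.0 [507.  21.  10.]
at [606.4 101.9 211.2] [-179.97   -0.     89.97] w 54.6 t 9.2
(500, 35, 230, 70) -> -0.067 -0.1063 -0.0188 -0.03 0.0 19.97
```

View pics/w4.png

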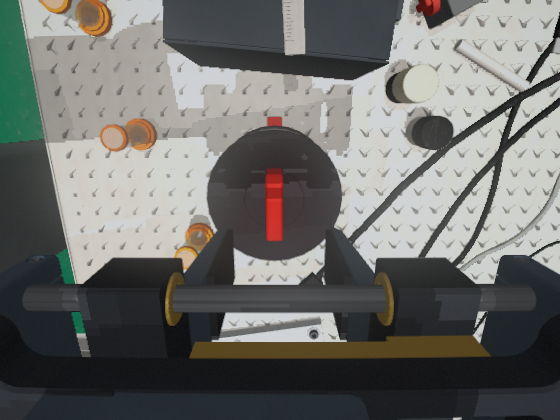

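The cover now stands at about (275,195) in the wrist view, and the cells are at (125,135), (190,245) and (80,10). I'll keep yaw near 143.6 for all the cell handling, since the closing line then runs diagonally between the wells. First I'll hover over the nearest cell.

```bash
cat >> h.py <<'E'
def cells(tag=None):
    f=grab('wrist'); im=f['image']; hsv=cv2.cvtColor(im,cv2.COLOR_BGR2HSV)
    if tag: cv2.imwrite(f'pics/{tag}.png',im)
    m=cv2.inRange(hsv,(6,120,90),(22,255,255)); m=cv2.morphologyEx(m,cv2.MORPH_CLOSE,np.ones((3,3),np.uint8))
    cs,_=cv2.findContours(m,cv2.RETR_EXTERNAL,cv2.CHAIN_APPROX_NONE)
    for c in cs:
        if cv2.contourArea(c)<60: continue
        (u,v),r=cv2.minEnclosingCircle(c)
        if v>300: continue
        for z,rr in ((10,19),(71,14)):
            P=ray(f,[(u,v),(u+r,v)],z); q=np.linalg.norm(P[1]-P[0]); print(round(u),round(v),'z',z,P[0].round(1),'r',q.round(1),'want',rr)
E
python3 - <<'E'
from h import *
to((507,27,220,143.6))
E
```

```text
at [606.4 101.9 211.2] [-179.97   -0.     89.97] w 54.6 t 9.2
(507, 27, 220, 143.6) -> -0.075 -0.0993 -0.0088 -0.03 -0.02 -53.63
```

Call:
send_rows:
  targets: "-0.012 -0.016 -0.009 0 0 -7 66;-0.024 -0.032 -0.009 0 0 -14 66;-0.036 -0.048 -0.009 0 0 -21 66;-0.048 -0.064 -0.009 0 0 -28 66;-0.06 -0.08 -0.009 0 0 -35 66;-0.07 -0.093 -0.009 0 0 -42 66;-0.075 -0.099 -0.009 0 0 -49 66;-0.075 -0.099 -0.009 0 0 -53.6 66;-0.075 -0.099 -0.009 0 0 -53.6 66;-0.075 -0.099 -0.009 0 0 -53.6 66"
  grip_force: 8

```text
time_s: 9.98
ee_pos: [506.0, 26.8, 217.9]
ee_rot: [-179.8, -0.3, 143.4]
force: [0.0, 0.1, 0.2]
gripper_width: 60.0
gripper_force: 0.0
```

Run:
```python
from h import *
grab('top')
cells('w5')
to((507,27,140,143.6))
```

```text
162 300 z 10 [ 543.4 -208.8   10. ] r 34.4 want 19
162 300 z 71 [ 527.1 -163.2   71. ] r 28.9 want 14
280 186 z 10 [509.9  25.3  10. ] r 23.8 want 19
280 186 z 71 [499.   33.3  71. ] r 20.0 want 14
347 66 z 10 [443.3 168.9  10. ] r 27.3 want 19
347 66 z 71 [443.2 153.8  71. ] r 22.9 want 14
at [506.5  27.  218.4] [-179.8    -0.22  143.48] w 60.2 t 10.1
(507, 27, 140, 143.6) -> -0.0007 0.0005 0.0784 -0.2 -0.23 -0.12
```

View pics/w5.png

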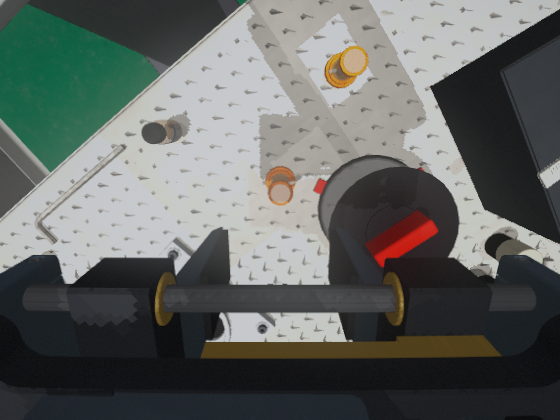

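The near cell is at about (281,186), with its foot behind the collar. The right finger would come close to the cover at this yaw, so I'll turn to yaw 180, with the closing line along y, and look again.

Call:
send_rows:
  targets: "0 0 0 0 0 -7 66;0 0 0 0 0 -14 66;0 0 0.01 0 0 -21 66;0 0 0.02 0 0 -28 66;0 0 0.03 0 0 -35 66;0 0 0.04 0 0 -36.5 66;0 0 0.04 0 0 -36.5 66;0 0 0.04 0 0 -36.5 66"

```text
time_s: 10.75
ee_pos: [506.4, 27.0, 178.7]
ee_rot: [-180.0, -0.3, 180.0]
force: [-0.2, -0.3, -0.1]
gripper_width: 60.2
gripper_force: 0.0
```

```bash
cat >> h.py <<'E'
def cell(near,tag=None):
    """foot from the blob's far end (z=0..10 edge), collar from the near end, along the image column"""
    grab('top'); f=grab('wrist'); im=f['image']; hsv=cv2.cvtColor(im,cv2.COLOR_BGR2HSV)
    m=cv2.inRange(hsv,(5,90,80),(24,255,255)); m=cv2.morphologyEx(m,cv2.MORPH_CLOSE,np.ones((5,5),np.uint8))
    cs,_=cv2.findContours(m,cv2.RETR_EXTERNAL,cv2.CHAIN_APPROX_NONE); best=None
    for c in cs:
        if cv2.contourArea(c)<60: continue
        (u,v),r=cv2.minEnclosingCircle(c); P=ray(f,[(u,v)],35)[0]; d=np.hypot(P[0]-near[0],P[1]-near[1])
        if best is None or d<best[0]: best=(d,c)
    c=best[1].reshape(-1,2).astype(float)
    # hull of the projected cell is compared at its extreme points: directions away from the camera and to the sides
    e=np.array(f['eye'])[:2]
    lo=ray(f,c,10.)[:,:2]; hi=ray(f,c,71.)[:,:2]
    n=np.array(near,float)[:2]; u=(n-e)/np.linalg.norm(n-e); w=np.array([-u[1],u[0]])
    foot=(lo@u).max()-19; side=((lo@w).max()+(lo@w).min())/2; wid=(lo@w).max()-(lo@w).min()
    col=(hi@u).min()+14; 
    print('foot est',(u*foot+w*side).round(1),'width',wid.round(1),'want 38; collar est',(u*col+w*side).round(1),'bbox',c.min(0),c.max(0))
    if tag: cv2.imwrite(f'pics/{tag}.png',im)
E
python3 - <<'E'
from h import *
cell((507,27),'w6')
to((507,27,100,180))
E
```

```text
foot est [519.5  28.3] width 36.3 want 38; collar est [490.1  28.3] bbox [264. 172.] [296. 216.]
at [507.1  27.  179.7] [-1.7998e+02 -1.6000e-01 -1.7999e+02] w 60.4 t 10.8
(507, 27, 100, 180) -> -0.0001 0.0 0.0797 -0.02 -0.16 0.01
```

```bash
python3 - <<'E'
s=open('h.py').read()
s=s.replace("foot=(lo@u).max()-19;","foot=(lo@u).min()+19;").replace("col=(hi@u).min()+14","col=(hi@u).max()-14")
open('h.py','w').write(s)
E
python3 - <<'E'
from h import *
cell((507,27))
E
```

```text
foot est [505.3  28.2] width 36.4 want 38; collar est [505.1  28.2] bbox [264. 171.] [296. 216.]
```

Call:
send_rows:
  targets: "0.0018 0.0012 0.035 0 0 0 66;0.0018 0.0012 0.07 0 0 0 66;0.0018 0.0012 0.1 0 0 0 66;0.0018 0.0012 0.125 0 -0.1 0 66;0.0018 0.0012 0.142 0 -0.1 0 66;0.0018 0.0012 0.1525 0 -0.1 0 66;0.0018 0.0012 0.1525 0 -0.1 0 66;0.0018 0.0012 0.1525 0 -0.1 0 50;0.0018 0.0012 0.1525 0 -0.1 0 35;0.0018 0.0012 0.1525 0 -0.1 0 20;0.0018 0.0012 0.1525 0 -0.1 0 10;0.0018 0.0012 0.1525 0 -0.1 0 10"
  grip_force: 8

```text
time_s: 11.95
ee_pos: [504.8, 28.0, 27.6]
ee_rot: [-180.0, -0.0, -179.9]
force: [0.0, -0.3, 0.0]
gripper_width: 29.9
gripper_force: 0.0
```

Call:
send_rows:
  targets: "0 0 0 0 0 0 10;0 0 0 0 0 0 10;0 0 0 0 0 0 10"

```text
time_s: 12.2
ee_pos: [504.7, 28.1, 27.4]
ee_rot: [-180.0, -0.0, -179.9]
force: [-0.5, 1.1, 4.6]
gripper_width: 26.4
gripper_force: 8.0
```

Call:
send_rows:
  targets: "0 0 0 0 0 0 10;0 0 0 0 0 0 10;0 0 0 0 0 0 10"

```text
time_s: 12.45
ee_pos: [504.8, 28.2, 27.4]
ee_rot: [-180.0, -0.0, -179.9]
force: [-0.5, 0.7, 5.1]
gripper_width: 26.9
gripper_force: 8.0
```

Run:
```python
from h import *
s=env.state();print(s['force'],s['torque'],s['gripper_force'],s['gripper_width'])
f=grab('wrist');cv2.imwrite('pics/w7.png',f['image'])
to((500,28,110,180))
```

```text
[-0.45451485  0.73881925  5.14708453] [0.20741625 0.05850562 0.0442641 ] 8.000124022364616 26.857514018738033
at [504.8  28.2  27.4] [-1.7999e+02 -3.0000e-02 -1.7994e+02] w 27.1 t 12.5
(500, 28, 110, 180) -> 0.0048 -0.0002 -0.0826 -0.01 -0.03 0.06
```

View pics/w7.png

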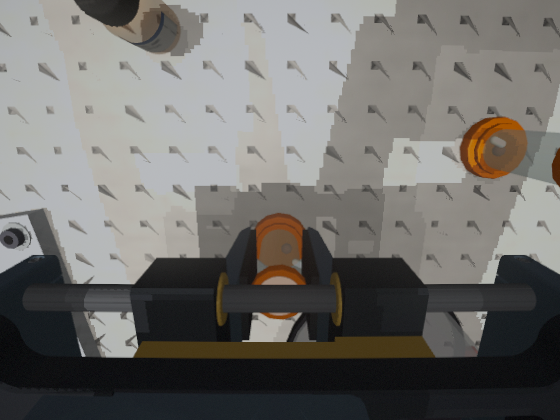

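The wrist view shows the cell centred between the pads, around (280,265), and upright. The reading of 26.9 mm with a 5 N lift suggests the pads ride on the collar, so I'll regrip 3 mm lower.

Call:
send_rows:
  targets: "0 0 0 0 0 0 45;0 0 0 0 0 0 45;0 0 0.003 0 0 0 45;0 0 0.003 0 0 0 45;0 0 0.003 0 0 0 30;0 0 0.003 0 0 0 20;0 0 0.003 0 0 0 10;0 0 0.003 0 0 0 10;0 0 0.003 0 0 0 10;0 0 0.003 0 0 0 10;0 0 0.003 0 0 0 10"
  grip_force: 8

```text
time_s: 13.42
ee_pos: [504.2, 28.0, 23.8]
ee_rot: [-180.0, -0.1, -179.9]
force: [-0.2, -0.1, -1.5]
gripper_width: 26.8
gripper_force: 8.0
```

Run:
```python
from h import *
s=env.state();print(s['force'],s['torque'],s['gripper_force'],s['gripper_width'])
```

```text
[-0.18401922 -0.05274205 -1.4986682 ] [ 0.01531642 -0.00583029  0.04069106] 7.99999013543129 26.826459206771116
```

Call:
send_rows:
  targets: "0 0 -0.003 0 0 0 10;0 0 -0.008 0 0 0 10;0 0 -0.015 0 0 0 10;0 0 -0.03 0 0 0 10;0 0 -0.055 0 0 0 10;0 0 -0.08 0 0 0 10;0 0 -0.095 0 0 0 10;0 0 -0.095 0 0 0 10"
  grip_force: 10

```text
time_s: 14.08
ee_pos: [507.0, 28.1, 122.9]
ee_rot: [-180.0, 0.4, -179.9]
force: [0.5, -0.1, -0.6]
gripper_width: 27.0
gripper_force: 10.0
```

Run:
```python
from h import *
s=env.state();print(s['force'],s['torque'],s['gripper_force'],s['gripper_width'])
c=np.array([594.5,-212.8]); 
for i in range(4):
    a=np.radians(45+90*i+8.6); w=c+38*np.array([np.cos(a),np.sin(a)]); print('well',i+1,w.round(1))
    to((*w.round(1),118.5,143.6))
```

```text
[ 0.45710907 -0.13339643 -0.60685559] [-0.02881973 -0.04503346 -0.02118657] 9.999989569187164 27.018683264038128
well 1 [ 617.  -182.2]
at [507.   28.1 122.9] [-179.99    0.39 -179.93] w 27.0 t 14.1
(np.float64(617.0), np.float64(-182.2), 118.5, 143.6) -> -0.1097 -0.2105 0.0052 0.12 0.38 36.47
well 2 [ 563.9 -190.3]
at [507.   28.1 122.9] [-179.99    0.39 -179.93] w 27.0 t 14.1
(np.float64(563.9), np.float64(-190.3), 118.5, 143.6) -> -0.0566 -0.2185 0.0048 0.12 0.38 36.47
well 3 [ 572.  -243.4]
at [507.   28.1 122.9] [-179.99    0.39 -179.93] w 27.0 t 14.1
(np.float64(572.0), np.float64(-243.4), 118.5, 143.6) -> -0.0646 -0.2716 0.0049 0.12 0.38 36.47
well 4 [ 625.1 -235.3]
at [507.   28.1 122.9] [-179.99    0.39 -179.93] w 27.0 t 14.1
(np.float64(625.1), np.float64(-235.3), 118.5, 143.6) -> -0.1177 -0.2636 0.0053 0.12 0.38 36.47
```

Call:
send_rows:
  targets: "-0.008 -0.016 0 0 0 3 10;-0.02 -0.045 0 0 0.2 7 10;-0.033 -0.075 0 0 0.3 12 10;-0.046 -0.105 0 0 0.3 17 10;-0.06 -0.135 0 0 0.4 22 10;-0.073 -0.165 0 0 0.4 27 10;-0.086 -0.195 0 0 0.4 31 10;-0.1 -0.222 0.002 0 0.4 34 10;-0.11 -0.245 0.004 0 0.4 36.5 10;-0.117 -0.258 0.005 0 0.4 36.5 10;-0.1182 -0.2634 0.005 0 0.4 36.5 10;-0.1182 -0.2634 0.005 0 0.4 36.5 10"

```text
time_s: 15.08
ee_pos: [622.4, -236.1, 112.4]
ee_rot: [-179.8, -0.5, 143.5]
force: [-0.3, 0.9, -0.2]
gripper_width: 26.6
gripper_force: 10.0
```

Run:
```python
from h import *
s=env.state();print(s['force'],s['torque'],s['gripper_force'],s['gripper_width'])
f=grab('wrist');cv2.imwrite('pics/w8.png',f['image'])
to((625.7,-235.1,32,143.6))
```

```text
[-0.30168059  0.88046465 -0.22282127] [-0.04529788 -0.01451407 -0.01376462] 9.999829977750778 26.603699050733013
at [ 622.1 -234.9  112.8] [-179.79   -0.57  143.53] w 26.4 t 15.1
(625.7, -235.1, 32, 143.6) -> -0.0038 0.0023 0.0807 -0.21 -0.57 -0.07
```

View pics/w8.png

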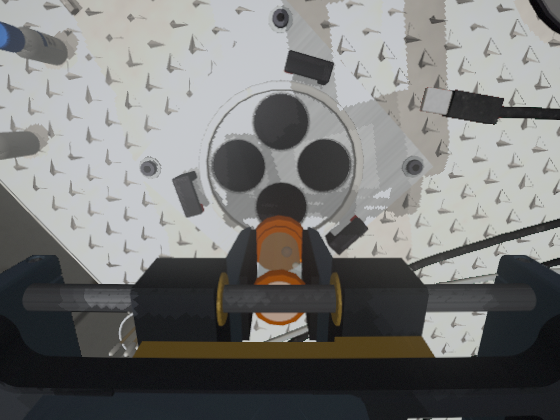

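The cell is held upright, with well 4 below it at about (281,205). The other wells are at (281,121), (238,165) and (324,165). I'll check the wells from here before lowering.

Run:
```python
from h import *
f=grab('wrist');im=f['image'];k=cv2.inRange(im.max(2),0,85)
cs,_=cv2.findContours(k,cv2.RETR_LIST,cv2.CHAIN_APPROX_NONE)
for c in cs:
    if 1200<cv2.contourArea(c)<4000 and cv2.minEnclosingCircle(c)[0][1]<200:
        (u,v),r=cv2.minEnclosingCircle(c); P=ray(f,[(u,v),(u+r,v)],14); print(round(u),round(v),P[0].round(1),np.linalg.norm(P[1]-P[0]).round(1))
to((625.7,-235.1,60,143.6))
```

```text
323 166 [ 614.2 -181.6   14. ] 23.3
238 167 [ 570.1 -242.3   14. ] 23.2
280 122 [ 561.5 -189.9   14. ] 23.5
500 115 [667.6 -34.1  14. ] 52.4
at [ 622.1 -234.3  113.1] [-179.8    -0.55  143.57] w 26.9 t 15.2
(625.7, -235.1, 60, 143.6) -> -0.0039 0.0017 0.0531 -0.2 -0.55 -0.03
```

Call:
send_rows:
  targets: "-0.002 0.001 0.02 0 -0.3 0 10;-0.002 0.001 0.04 -0.2 -0.5 0 10;-0.002 0.001 0.058 -0.2 -0.5 0 10;-0.002 0.001 0.07 -0.2 -0.5 0 10;-0.002 0.001 0.076 -0.2 -0.5 0 10;-0.002 0.001 0.079 -0.2 -0.5 0 10;-0.002 0.001 0.0805 -0.2 -0.5 0 10;-0.002 0.001 0.0805 -0.2 -0.5 0 10;-0.002 0.001 0.0805 -0.2 -0.5 0 10"

```text
time_s: 15.93
ee_pos: [625.1, -235.7, 34.2]
ee_rot: [180.0, 0.2, 143.6]
force: [-0.3, -0.2, -1.1]
gripper_width: 26.9
gripper_force: 10.0
```

Run:
```python
from h import *
s=env.state();print(s['force'],s['torque'],s['gripper_force'],s['gripper_width'])
to((624.2,-234.7,32,143.6))
```

```text
[-0.28933304 -0.21563344 -1.09150561] [-0.05672274  0.01150768 -0.00979309] 9.999964088201523 26.944411932973942
at [ 625.1 -235.7   34.2] [1.7997e+02 1.7000e-01 1.4357e+02] w 26.9 t 15.9
(624.2, -234.7, 32, 143.6) -> 0.0013 0.0002 0.0022 0.03 0.17 -0.03
```

Still hanging, with the force at −1.1 N. I'll lower another 2.5 mm, release to 40 mm and rise.

Call:
send_rows:
  targets: "0.0012 0 0.001 0 0 0 10;0.0012 0 0.002 0 0 0 10;0.0012 0 0.0026 0 0 0 10;0.0012 0 0.0026 0 0 0 10"

```text
time_s: 16.27
ee_pos: [624.0, -234.9, 31.6]
ee_rot: [180.0, 0.1, 143.6]
force: [-1.0, 1.6, 4.7]
gripper_width: 26.9
gripper_force: 10.0
```

Call:
send_rows:
  targets: "0 0 -0.0008 0 0 0 30;0 0 -0.0008 0 0 0 44;0 0 -0.0008 0 0 0 44;0 0 -0.0008 0 0 0 44;0 0 -0.0008 0 0 0 44;0 0 -0.02 0 0 0 44;0 0 -0.05 0 0 0 44;0 0 -0.09 0 0 0 44;0 0 -0.13 0 0 0 44;0 0 -0.15 0 0 0 50;0 0 -0.15 0 0 0 66"

```text
time_s: 17.18
ee_pos: [626.3, -235.8, 187.2]
ee_rot: [179.8, 0.7, 143.6]
force: [1.5, 0.6, 0.2]
gripper_width: 49.7
gripper_force: 0.0
```

Run:
```python
from h import *
s=env.state();print(s['force'],s['gripper_width'])
cell((624.5,-235),'w9')
to((450,160,200,143.6))
f=grab('top'); im=f['image']; hsv=cv2.cvtColor(im,cv2.COLOR_BGR2HSV)
cs,_=cv2.findContours(cv2.inRange(hsv,(6,110,100),(22,255,255)),cv2.RETR_EXTERNAL,cv2.CHAIN_APPROX_NONE)
for c in cs:
    if cv2.contourArea(c)>8: print(cv2.contourArea(c),ray(f,[np.array(cv2.minEnclosingCircle(c)[0])],35)[0].round())
```

```text
[1.47275622 0.64800956 0.22225666] 49.66462531914775
foot est [ 625.2 -235.6] width 38.0 want 38; collar est [ 626.  -236.2] bbox [262. 171.] [295. 217.]
at [ 623.5 -234.8  181.3] [1.7998e+02 1.5000e-01 1.4356e+02] w 57.9 t 17.3
(450, 160, 200, 143.6) -> 0.374 0.2145 -0.0196 0.02 0.15 -0.04
45.0 [408. 287.  35.]
33.5 [444. 160.  35.]
55.5 [456. 395.  35.]
```

Placed: the foot and collar estimates agree, so it stands upright. Next is the cell at (444,160).

Call:
send_rows:
  targets: "0.02 0.011 0 0 0 0 66;0.053 0.03 0 0 0 0 66;0.088 0.05 0 0 0 0 66;0.123 0.07 0 0 0 0 66;0.158 0.09 0 0 0 0 66;0.193 0.11 0 0 0 0 66;0.228 0.13 0 0 0 0 66;0.263 0.15 0 0 0 0 66;0.3 0.172 0 0 0 0 66;0.335 0.193 0 0 0 0 66;0.362 0.208 0 0 0 0 66;0.376 0.213 0 0 0 0 66"

```text
time_s: 18.33
ee_pos: [444.5, 162.6, 178.2]
ee_rot: [-179.8, -0.1, 143.7]
force: [0.9, 0.1, 0.0]
gripper_width: 60.2
gripper_force: 0.0
```

Run:
```python
from h import *
for _ in range(3): grab('top')
cell((444,160))
to((444,160,100,143.6))
```

```text
foot est [442.6 162.5] width 36.2 want 38; collar est [441.8 163.1] bbox [263. 168.] [295. 212.]
at [447.2 159.3 179.1] [-1.7989e+02  2.0000e-02  1.4356e+02] w 60.1 t 18.6
(444, 160, 100, 143.6) -> 0.003 -0.0012 0.0791 -0.11 0.02 -0.04
```

Call:
send_rows:
  targets: "0.006 0 0.035 0 0 0 66;0.006 0 0.07 0 0 0 66;0.006 0 0.1 0 0 0 66;0.006 0 0.125 0 0 0 66;0.006 0 0.145 0 0 0 66;0.006 0 0.155 0 0 0 66;0.006 0 0.155 0 0 0 66;0.006 0 0.155 0 0 0 50;0.006 0 0.155 0 0 0 35;0.006 0 0.155 0 0 0 20;0.006 0 0.155 0 0 0 10;0.006 0 0.155 0 0 0 10"
  grip_force: 9

```text
time_s: 19.58
ee_pos: [443.2, 163.5, 26.0]
ee_rot: [179.9, 0.1, 143.6]
force: [-0.2, -0.8, -0.6]
gripper_width: 29.4
gripper_force: 0.1
```

Call:
send_rows:
  targets: "0 0 0 0 0 0 10;0 0 0 0 0 0 10;0 0 0 0 0 0 10;0 0 0 0 0 0 10"

```text
time_s: 19.92
ee_pos: [443.0, 163.5, 25.7]
ee_rot: [180.0, 0.1, 143.6]
force: [-0.3, -1.8, 6.0]
gripper_width: 26.8
gripper_force: 9.0
```

Call:
send_rows:
  targets: "0 0 -0.003 0 0 0 10;0 0 -0.008 0 0 0 10;0 0 -0.015 0 0 0 10;0 0 -0.03 0 0 0 10;0 0 -0.055 0 0 0 10;0 0 -0.08 0 0 0 10;0 0 -0.1 0 0 0 10;0 0 -0.1 0 0 0 10"
  grip_force: 10

```text
time_s: 20.58
ee_pos: [445.2, 164.6, 129.4]
ee_rot: [179.6, 0.3, 143.6]
force: [0.2, 0.6, -0.7]
gripper_width: 26.8
gripper_force: 10.0
```

Run:
```python
from h import *
s=env.state();print(s['force'],s['gripper_width'],s['gripper_force'])
to((571.3,-243,120,143.6),(616.3,-181.8,125,143.6))
```

```text
[ 0.21740773  0.57521288 -0.65334651] 26.80746616849444 9.999908655881882
at [445.2 164.6 129.4] [179.58   0.34 143.56] w 26.8 t 20.6
(571.3, -243, 120, 143.6) -> -0.3434 -0.2531 0.0097 0.42 0.34 -0.03
(616.3, -181.8, 125, 143.6) -> -0.3433 -0.1771 0.0052 0.42 0.34 -0.03
```

Call:
send_rows:
  targets: "-0.015 -0.008 0 0 0 0 10;-0.045 -0.023 0 0.2 0.2 0 10;-0.08 -0.041 0 0.4 0.3 0 10;-0.115 -0.059 0 0.4 0.3 0 10;-0.15 -0.077 0 0.4 0.3 0 10;-0.185 -0.095 0 0.4 0.3 0 10;-0.22 -0.113 0 0.4 0.3 0 10;-0.255 -0.131 0 0.4 0.3 0 10;-0.288 -0.148 0 0.4 0.3 0 10;-0.315 -0.162 0 0.4 0.3 0 10;-0.335 -0.172 0.003 0.4 0.3 0 10;-0.343 -0.177 0.005 0.4 0.3 0 10"

```text
time_s: 21.58
ee_pos: [614.3, -185.5, 119.3]
ee_rot: [-179.6, -0.2, 143.4]
force: [-0.5, 0.1, 0.1]
gripper_width: 27.0
gripper_force: 10.0
```

Run:
```python
from h import *
for _ in range(3): grab('top')
s=env.state();print(s['force'],s['gripper_width'],s['gripper_force'])
to((616.3,-181.8,35,143.6))
```

```text
[-0.47304472  0.8766924  -1.59478027] 26.7893199573494 9.999987781047821
at [ 612.4 -182.   119.4] [-179.58   -0.42  143.52] w 26.8 t 21.7
(616.3, -181.8, 35, 143.6) -> -0.0037 0.0031 0.0844 -0.42 -0.42 -0.08
```

Call:
send_rows:
  targets: "-0.0025 0.0025 0.01 -0.3 -0.3 0 10;-0.0035 0.003 0.03 -0.4 -0.4 0 10;-0.0035 0.003 0.05 -0.4 -0.4 0 10;-0.0035 0.003 0.067 -0.4 -0.4 0 10;-0.0035 0.003 0.077 -0.4 -0.4 0 10;-0.0035 0.003 0.082 -0.4 -0.4 0 10;-0.0035 0.003 0.084 -0.4 -0.4 0 10;-0.0035 0.003 0.084 -0.4 -0.4 0 10;-0.0035 0.003 0.084 -0.4 -0.4 0 10"

```text
time_s: 22.48
ee_pos: [618.0, -182.4, 37.6]
ee_rot: [180.0, 0.3, 143.6]
force: [-0.0, 0.7, -0.8]
gripper_width: 26.9
gripper_force: 10.0
```

Call:
send_rows:
  targets: "0 0 0.001 0 0 0 10;0 0 0.002 0 0 0 10;0 0 0.002 0 0 0 10;0 0 0.002 0 0 0 10"

```text
time_s: 22.82
ee_pos: [617.5, -182.6, 34.8]
ee_rot: [180.0, 0.2, 143.6]
force: [-1.6, 0.5, -1.1]
gripper_width: 27.1
gripper_force: 10.0
```

Call:
send_rows:
  targets: "0.001 0 0.001 0 0 0 10;0.001 0 0.002 0 0 0 10;0.001 0 0.002 0 0 0 10;0.001 0 0.002 0 0 0 10"

```text
time_s: 23.15
ee_pos: [617.3, -182.5, 33.7]
ee_rot: [180.0, 0.3, 143.6]
force: [-0.7, -1.5, 6.1]
gripper_width: 26.9
gripper_force: 10.0
```

Seated. Release and rise.

Call:
send_rows:
  targets: "0 0 -0.001 0 0 0 30;0 0 -0.001 0 0 0 44;0 0 -0.001 0 0 0 44;0 0 -0.001 0 0 0 44;0 0 -0.001 0 0 0 44;0 0 -0.02 0 0 0 44;0 0 -0.05 0 0 0 44;0 0 -0.09 0 0 0 44;0 0 -0.13 0 0 0 44;0 0 -0.15 0 0 0 50;0 0 -0.15 0 0 0 66"

```text
time_s: 24.07
ee_pos: [619.2, -182.5, 188.8]
ee_rot: [179.8, 0.8, 143.6]
force: [0.1, 0.0, 0.6]
gripper_width: 49.6
gripper_force: 0.0
```

Run:
```python
from h import *
s=env.state();print(s['force'],s['gripper_width'])
cell((617,-182),'w10')
f=grab('top'); im=f['image']; hsv=cv2.cvtColor(im,cv2.COLOR_BGR2HSV)
cs,_=cv2.findContours(cv2.inRange(hsv,(6,110,100),(22,255,255)),cv2.RETR_EXTERNAL,cv2.CHAIN_APPROX_NONE)
for c in cs:
    if cv2.contourArea(c)>8: print(cv2.contourArea(c),ray(f,[np.array(cv2.minEnclosingCircle(c)[0])],35)[0].round())
to((408,120,185,143.6),(408,290,180,165))
```

```text
[0.0792555  0.0086947  0.59145684] 49.55328969344963
foot est [ 606.  -199.6] width 75.8 want 38; collar est [ 637.2 -222.6] bbox [229. 171.] [293. 252.]
44.5 [408. 287.  35.]
56.5 [456. 394.  35.]
12.0 [ 609. -191.   35.]
at [ 615.6 -181.4  181.5] [-1.7997e+02  6.0000e-02  1.4357e+02] w 59.1 t 24.2
(408, 120, 185, 143.6) -> 0.346 0.1192 -0.0039 -0.03 0.06 -0.03
(408, 290, 180, 165) -> 0.447 0.256 0.0009 -0.04 0.06 -21.43
```

Call:
send_rows:
  targets: "0.02 0.011 0 0 0 0 66;0.05 0.029 0 0 0 0 66;0.085 0.049 0 0 0 0 66;0.12 0.069 0 0 0 0 66;0.155 0.089 0 0 0 0 66;0.19 0.109 0 0 0 0 66;0.225 0.129 0 0 0 0 66;0.26 0.149 0 0 0 0 66;0.295 0.169 0 0 0 0 66;0.33 0.189 0 0 0 0 66;0.365 0.209 0 0 0 0 66;0.395 0.226 0 0 0 0 66"

```text
time_s: 25.22
ee_pos: [430.1, 236.2, 179.4]
ee_rot: [-179.8, 0.0, 143.6]
force: [-0.1, -0.5, 0.2]
gripper_width: 60.0
gripper_force: 0.0
```

Call:
send_rows:
  targets: "0.025 0.015 0 0 0 0 66;0.045 0.026 0 0 0 0 66;0.05 0.029 0 0 0 0 66;0.05 0.029 0 0 0 0 66;0.05 0.029 0 0 0 0 66"

```text
time_s: 25.63
ee_pos: [409.3, 286.9, 180.0]
ee_rot: [-179.8, 0.1, 143.6]
force: [0.4, 0.3, 0.0]
gripper_width: 60.0
gripper_force: 0.0
```

Run:
```python
from h import *
for _ in range(2): grab('top')
cell((408,288))
to((408,288,24,143.6))
```

```text
foot est [405.8 289.7] width 36.3 want 38; collar est [404.4 290.8] bbox [263. 167.] [295. 210.]
at [410.1 286.6 181. ] [-1.7996e+02  1.7000e-01  1.4347e+02] w 60.0 t 25.8
(408, 288, 24, 143.6) -> 0.003 -0.0 0.157 -0.04 0.17 -0.13
```

Call:
send_rows:
  targets: "0.006 0 0.035 0 0 0 66;0.006 0 0.07 0 0 0 66;0.006 0 0.1 0 0 0 66;0.006 0 0.125 0 0 0 66;0.006 0 0.145 0 0 0 66;0.006 0 0.155 0 0.1 0 66;0.006 0 0.158 0 0.1 0 66;0.006 0 0.158 0 0.1 0 50;0.006 0 0.158 0 0.1 0 35;0.006 0 0.158 0 0.1 0 20;0.006 0 0.158 0 0.1 0 10;0.006 0 0.158 0 0.1 0 10"
  grip_force: 9

```text
time_s: 26.83
ee_pos: [405.7, 291.4, 24.2]
ee_rot: [179.9, 0.1, 143.6]
force: [0.3, 0.2, 0.5]
gripper_width: 29.7
gripper_force: 0.1
```

Call:
send_rows:
  targets: "0 0 0 0 0 0 10;0 0 0 0 0 0 10;0 0 0 0 0 0 10;0 0 0 0 0 0 10"

```text
time_s: 27.17
ee_pos: [405.5, 291.3, 23.9]
ee_rot: [179.9, 0.1, 143.6]
force: [0.1, -0.9, 5.9]
gripper_width: 26.9
gripper_force: 9.0
```

Call:
send_rows:
  targets: "0 0 -0.003 0 0 0 10;0 0 -0.008 0 0 0 10;0 0 -0.015 0 0 0 10;0 0 -0.03 0 0 0 10;0 0 -0.055 0 0 0 10;0 0 -0.08 0 0 0 10;0 0 -0.1 0 0 0 10;0 0 -0.1 0 0 0 10"
  grip_force: 10

```text
time_s: 27.83
ee_pos: [407.4, 292.8, 127.6]
ee_rot: [179.5, 0.2, 143.6]
force: [0.3, -0.7, -1.8]
gripper_width: 26.8
gripper_force: 10.0
```

Run:
```python
from h import *
s=env.state();print(s['force'],s['gripper_width'],s['gripper_force'])
to((571.8,-243,122,143.6))
```

```text
[ 0.34836814 -0.6831899  -1.75098904] 26.810760424882567 9.999943524599075
at [407.4 292.8 127.6] [179.52   0.23 143.56] w 26.8 t 27.8
(571.8, -243, 122, 143.6) -> -0.4504 -0.3335 0.0046 0.48 0.23 -0.03
```

Call:
send_rows:
  targets: "-0.012 -0.009 0 0 0 0 10;-0.03 -0.022 0 0 0 0 10;-0.055 -0.041 0 0.3 0.2 0 10;-0.08 -0.059 0 0.4 0.2 0 10;-0.105 -0.078 0 0.4 0.2 0 10;-0.13 -0.096 0 0.4 0.2 0 10;-0.155 -0.115 0 0.4 0.2 0 10;-0.18 -0.133 0 0.4 0.2 0 10;-0.205 -0.152 0 0.4 0.2 0 10;-0.23 -0.17 0 0.4 0.2 0 10;-0.25 -0.185 0 0.4 0.2 0 10;-0.26 -0.193 0 0.4 0.2 0 10"

```text
time_s: 28.83
ee_pos: [500.0, -21.0, 123.0]
ee_rot: [-179.6, -0.1, 143.4]
force: [0.7, -0.9, -0.2]
gripper_width: 26.5
gripper_force: 10.0
```

Run:
```python
from h import *
s=env.state();print(s['force'],s['gripper_width'],s['gripper_force'])
to((571.8,-243,122,143.6))
```

```text
[ 0.68111397 -0.85136297 -0.17676579] 26.482219574402603 10.00012993812561
at [500. -21. 123.] [-1.7956e+02 -1.3000e-01  1.4344e+02] w 26.5 t 28.8
(571.8, -243, 122, 143.6) -> -0.1899 -0.1355 0.0016 -0.44 -0.13 -0.16
```

Call:
send_rows:
  targets: "-0.012 -0.009 0 0 0 0 10;-0.035 -0.025 0 -0.3 0 0 10;-0.06 -0.043 0 -0.4 0 0 10;-0.085 -0.061 0 -0.4 0 0 10;-0.11 -0.079 0 -0.4 0 0 10;-0.135 -0.097 0 -0.4 0 0 10;-0.16 -0.115 0 -0.4 0 0 10;-0.178 -0.127 0 -0.4 0 0 10;-0.187 -0.133 0 -0.4 0 0 10;-0.19 -0.1355 0 -0.4 0 0 10;-0.19 -0.1355 0 -0.4 0 0 10;-0.19 -0.1355 0 -0.4 0 0 10"

```text
time_s: 29.83
ee_pos: [571.4, -239.0, 123.7]
ee_rot: [180.0, -0.2, 143.6]
force: [-0.6, -0.3, -1.4]
gripper_width: 27.0
gripper_force: 10.0
```

Run:
```python
from h import *
for _ in range(2): grab('top')
f=grab('wrist');cv2.imwrite('pics/w11.png',f['image'])
s=env.state();print(s['force'],s['gripper_width'],s['gripper_force'])
to((571.8,-243,33.5,143.6))
```

```text
[-0.00618207  0.48131713  0.57697173] 26.87480448136267 10.000061094760895
at [ 571.8 -239.   124.2] [ 1.7999e+02 -1.7000e-01  1.4364e+02] w 26.9 t 30.0
(571.8, -243, 33.5, 143.6) -> -0.0027 -0.0032 0.0907 0.01 -0.17 0.04
```

View pics/w11.png

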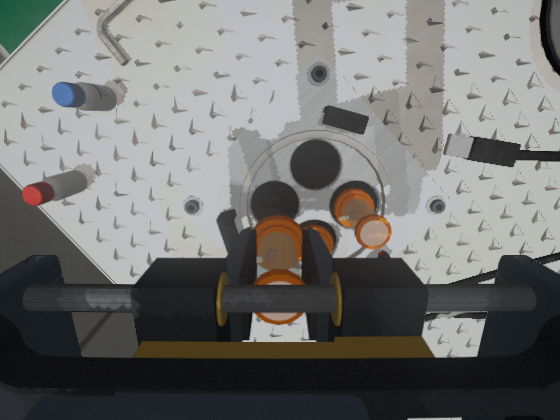

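The wrist view shows the well 1 cell standing at (352,207), and the held cell above well 3 at (275,203). Next I'll lower it.

Call:
send_rows:
  targets: "-0.002 -0.002 0.012 0 0 0 10;-0.0027 -0.0032 0.03 0 0 0 10;-0.0027 -0.0032 0.05 0 -0.1 0 10;-0.0027 -0.0032 0.067 0 -0.1 0 10;-0.0027 -0.0032 0.079 0 -0.1 0 10;-0.0027 -0.0032 0.086 0 -0.1 0 10;-0.0027 -0.0032 0.09 0 -0.1 0 10;-0.0027 -0.0032 0.09 0 -0.1 0 10;-0.0027 -0.0032 0.0915 0 -0.1 0 10;-0.0027 -0.0032 0.093 0 -0.1 0 10;-0.0027 -0.0032 0.093 0 -0.1 0 10;-0.0027 -0.0032 0.093 0 -0.1 0 10"

```text
time_s: 30.98
ee_pos: [572.8, -244.7, 32.0]
ee_rot: [180.0, 0.1, 143.6]
force: [-0.3, -0.9, 1.7]
gripper_width: 26.9
gripper_force: 10.0
```

Touching, with the force up to +1.7 N. Release.

Call:
send_rows:
  targets: "0 0 0.0003 0 0 0 20;0 0 0 0 0 0 44;0 0 0 0 0 0 44;0 0 0 0 0 0 44;0 0 0 0 0 0 44;0 0 -0.02 0 0 0 44;0 0 -0.05 0 0 0 44;0 0 -0.09 0 0 0 44;0 0 -0.13 0 0 0 44;0 0 -0.15 0 0 0 50;0 0 -0.15 0 0 0 66"

```text
time_s: 31.9
ee_pos: [575.0, -245.7, 187.0]
ee_rot: [179.9, 0.6, 143.6]
force: [-0.0, 0.2, 0.4]
gripper_width: 49.7
gripper_force: 0.0
```

Run:
```python
from h import *
f=grab('top'); im=f['image']; hsv=cv2.cvtColor(im,cv2.COLOR_BGR2HSV)
cs,_=cv2.findContours(cv2.inRange(hsv,(6,110,100),(22,255,255)),cv2.RETR_EXTERNAL,cv2.CHAIN_APPROX_NONE)
for c in cs:
    if cv2.contourArea(c)>8: print(cv2.contourArea(c),ray(f,[np.array(cv2.minEnclosingCircle(c)[0])],35)[0].round())
grab('wrist');to((455,220,180,160),(457,390,180,180))
```

```text
55.5 [456. 395.  35.]
56.5 [ 616. -181.   35.]
at [ 572.2 -244.4  181.3] [1.7999e+02 1.0000e-02 1.4357e+02] w 57.3 t 32.0
(455, 220, 180, 160) -> 0.3701 0.3041 0.0013 0.01 0.01 -16.43
(457, 390, 180, 180) -> 0.4695 0.442 0.0013 0.01 0.02 -36.43
```

Call:
send_rows:
  targets: "0.018 0.015 0 0 0 0 66;0.05 0.041 0 0 0 0 66;0.082 0.067 0 0 0 0 66;0.114 0.094 0 0 0 -2 66;0.146 0.12 0 0 0 -4 66;0.178 0.146 0 0 0 -6 66;0.21 0.173 0 0 0 -8 66;0.242 0.199 0 0 0 -10 66;0.274 0.225 0 0 0 -12 66;0.306 0.251 0 0 0 -14 66;0.338 0.278 0 0 0 -16 66;0.37 0.304 0 0 0 -18 66"

```text
time_s: 33.0
ee_pos: [453.0, 221.1, 179.0]
ee_rot: [-179.8, -0.2, 161.7]
force: [-0.2, 0.0, -0.2]
gripper_width: 60.4
gripper_force: 0.0
```

Run:
```python
from h import *
to((456,394,180,180))
```

```text
at [453.  221.1 179. ] [-179.84   -0.22  161.66] w 60.4 t 33.0
(456, 394, 180, 180) -> 0.0516 0.1651 -0.0012 -0.12 -0.24 -18.34
```

Call:
send_rows:
  targets: "0.008 0.025 0 0 0 -4 66;0.017 0.055 0 0 0 -9 66;0.027 0.085 0 0 0 -13 66;0.036 0.115 0 0 0 -18 66;0.045 0.145 0 0 0 -18.3 66;0.05 0.16 0 0 0 -18.3 66;0.0516 0.165 0 0 0 -18.3 66;0.0516 0.165 0 0 0 -18.3 66;0.0516 0.165 0 0 0 -18.3 66"

```text
time_s: 33.75
ee_pos: [457.9, 391.2, 180.2]
ee_rot: [-179.9, -0.1, 179.8]
force: [1.3, 0.8, -0.3]
gripper_width: 59.8
gripper_force: 0.0
```

Run:
```python
from h import *
for _ in range(2): grab('top')
cell((455,394),'w12')
to((456,394,24,180))
```

```text
foot est [453.7 399.1] width 36.5 want 38; collar est [453.1 399.1] bbox [270. 168.] [302. 212.]
at [458.5 391.3 181.5] [ 1.8000e+02 -3.0000e-02  1.7978e+02] w 60.3 t 34.0
(456, 394, 24, 180) -> 0.0024 0.0027 0.1575 0.0 -0.03 -0.22
```

View pics/w12.png

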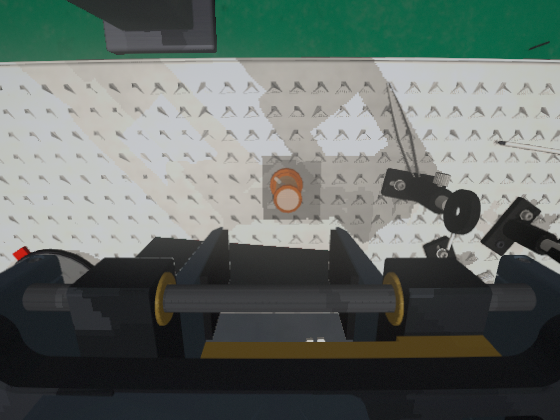

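The cell stands at (287,190). The black post mount's base begins near (385,180), at about y=505, which is outside the gripper body's 488 mm extent. The cabinet face is behind. It's safe to descend.

Call:
send_rows:
  targets: "0.005 0.0078 0.03 0 0 0 66;0.005 0.0078 0.06 0 0 0 66;0.005 0.0078 0.09 0 0 -0.2 66;0.005 0.0078 0.12 0 0 -0.2 66;0.005 0.0078 0.145 0 0 -0.2 66;0.005 0.0078 0.155 0 0 -0.2 66;0.005 0.0078 0.158 0 0 -0.2 66;0.005 0.0078 0.158 0 0 -0.2 50;0.005 0.0078 0.158 0 0 -0.2 35;0.005 0.0078 0.158 0 0 -0.2 20;0.005 0.0078 0.158 0 0 -0.2 10;0.005 0.0078 0.158 0 0 -0.2 10"
  grip_force: 9

```text
time_s: 34.95
ee_pos: [453.8, 401.0, 24.5]
ee_rot: [179.9, 0.1, -179.9]
force: [0.0, -0.3, -0.8]
gripper_width: 29.7
gripper_force: 0.1
```

Call:
send_rows:
  targets: "0 0 0 0 0 0 10;0 0 0 0 0 0 10;0 0 0 0 0 0 10;0 0 0 0 0 0 10"

```text
time_s: 35.28
ee_pos: [453.8, 400.8, 24.2]
ee_rot: [179.9, 0.0, -179.9]
force: [-0.2, -2.4, 5.8]
gripper_width: 26.9
gripper_force: 9.0
```

Call:
send_rows:
  targets: "0 0 -0.003 0 0 0 10;0 0 -0.008 0 0 0 10;0 0 -0.015 0 0 0 10;0 0 -0.03 0 0 0 10;0 0 -0.055 0 0 0 10;0 0 -0.08 0 0 0 10;0 0 -0.1 0 0 0 10;0 0 -0.1 0 0 0 10;0 0 -0.1 0 0 0 10"
  grip_force: 10

```text
time_s: 36.03
ee_pos: [453.7, 400.9, 124.5]
ee_rot: [179.9, 0.1, -179.9]
force: [-0.0, 0.6, -0.9]
gripper_width: 26.5
gripper_force: 10.0
```

Run:
```python
from h import *
s=env.state();print(s['force'],s['gripper_width'],s['gripper_force'])
to((450,120,125,155))
```

```text
[-0.00216056  0.62885643 -0.86078132] 26.508410044218234 9.99998152256012
at [453.7 400.9 124.5] [ 1.7988e+02  9.0000e-02 -1.7993e+02] w 26.5 t 36.0
(450, 120, 125, 155) -> 0.0041 -0.2809 -0.0011 0.14 0.06 25.07
```

Call:
send_rows:
  targets: "0.01 -0.012 0 0 0 0 10;0.01 -0.035 0 0 0 2 10;0.01 -0.062 0 0 0 4 10;0.01 -0.09 0 0 0 7 10;0.008 -0.118 0 0 0 10 10;0.006 -0.146 0 0 0 13 10;0.004 -0.174 0 0 0 16 10;0.004 -0.202 0 0 0 19 10;0.004 -0.23 0 0 0 22 10;0.004 -0.255 0 0 0 25 10;0.004 -0.273 0 0 0 25 10;0.004 -0.28 0 0 0 25 10"

```text
time_s: 37.03
ee_pos: [448.1, 118.2, 121.7]
ee_rot: [-179.8, -0.2, 154.9]
force: [-0.9, 0.3, -1.2]
gripper_width: 27.1
gripper_force: 10.0
```

Run:
```python
from h import *
grab('top')
s=env.state();print(s['force'],s['gripper_width'],s['gripper_force'])
to((563,-190.2,122,143.6))
```

```text
[-0.17186855 -1.07261974 -0.86233136] 26.55678969205949 9.999641329050064
at [448.4 118.3 122. ] [-1.7985e+02 -1.7000e-01  1.5495e+02] w 26.6 t 37.1
(563, -190.2, 122, 143.6) -> -0.2345 -0.2309 -0.0001 -0.16 -0.15 11.35
```

Call:
send_rows:
  targets: "-0.012 -0.012 0 0 0 1 10;-0.034 -0.034 0 0 0 2 10;-0.058 -0.057 0 -0.1 -0.1 4 10;-0.082 -0.08 0 -0.1 -0.1 6 10;-0.106 -0.104 0 -0.1 -0.1 8 10;-0.13 -0.128 0 -0.1 -0.1 10 10;-0.154 -0.152 0 -0.1 -0.1 11.3 10;-0.178 -0.176 0 -0.1 -0.1 11.3 10;-0.202 -0.2 0 -0.1 -0.1 11.3 10;-0.222 -0.219 0 -0.1 -0.1 11.3 10;-0.232 -0.229 0 -0.1 -0.1 11.3 10;-0.2345 -0.231 0 -0.1 -0.1 11.3 10"

```text
time_s: 38.08
ee_pos: [565.7, -189.0, 122.0]
ee_rot: [179.9, 0.0, 143.7]
force: [-0.1, 0.4, -0.4]
gripper_width: 26.6
gripper_force: 10.0
```

Run:
```python
from h import *
for _ in range(3): grab('top')
s=env.state();print(s['force'],s['gripper_width'],s['gripper_force'])
to((563.2,-190.2,34,143.6))
```

```text
[ 0.73356623 -0.24547742 -0.2331624 ] 26.862553747224204 10.000015497207642
at [ 564.3 -186.1  122.4] [ 1.7988e+02 -8.0000e-02  1.4380e+02] w 26.9 t 38.2
(563.2, -190.2, 34, 143.6) -> -0.0016 -0.0041 0.0884 0.12 -0.08 0.2
```

Call:
send_rows:
  targets: "-0.001 -0.002 0.012 0 0 0 10;-0.0012 -0.0032 0.03 0.1 0 0.2 10;-0.0012 -0.0032 0.05 0.1 0 0.2 10;-0.0012 -0.0032 0.065 0.1 0 0.2 10;-0.0012 -0.0032 0.074 0.1 0 0.2 10;-0.0012 -0.0032 0.076 0.1 0 0.2 10;-0.0012 -0.0032 0.076 0.1 0 0.2 10;-0.0012 -0.0032 0.076 0.1 0 0.2 10"

```text
time_s: 38.9
ee_pos: [564.7, -190.6, 47.9]
ee_rot: [180.0, 0.1, 143.6]
force: [0.4, -0.3, 0.2]
gripper_width: 26.7
gripper_force: 10.0
```

Run:
```python
from h import *
to((563.2,-190.2,32,143.6))
```

```text
at [ 564.7 -190.6   47.9] [1.7996e+02 1.3000e-01 1.4360e+02] w 26.7 t 38.9
(563.2, -190.2, 32, 143.6) -> 0.0015 -0.0006 0.0159 0.04 0.13 0.0
```

Call:
send_rows:
  targets: "0.0005 -0.0003 0.006 0 0 0 10;0.0005 -0.0003 0.011 0 0 0 10;0.0005 -0.0003 0.0145 0 0 0 10;0.0005 -0.0003 0.016 0 0 0 10;0.0005 -0.0003 0.016 0 0 0 10;0.0005 -0.0003 0.016 0 0 0 10"

```text
time_s: 39.4
ee_pos: [564.1, -191.7, 32.1]
ee_rot: [180.0, 0.2, 143.6]
force: [-0.1, -1.3, 4.4]
gripper_width: 26.7
gripper_force: 10.0
```

Call:
send_rows:
  targets: "0 0 -0.0005 0 0 0 20;0 0 -0.0005 0 0 0 44;0 0 -0.0005 0 0 0 44;0 0 -0.0005 0 0 0 44;0 0 -0.0005 0 0 0 44;0 0 -0.02 0 0 0 44;0 0 -0.05 0 0 0 44;0 0 -0.09 0 0 0 44;0 0 -0.13 0 0 0 44;0 0 -0.17 0 0 0 50;0.03 0 -0.2 0 0 0 66;0.05 0 -0.2 0 0 0 66"

```text
time_s: 40.4
ee_pos: [525.6, -161.8, 237.6]
ee_rot: [179.8, 0.7, 143.5]
force: [0.8, -0.0, 0.3]
gripper_width: 56.2
gripper_force: 0.0
```

Run:
```python
from h import *
for _ in range(2): grab('top')
f=grab('wrist');cv2.imwrite('pics/w13.png',f['image'])
for b in ((624.2,-234.9),(617.3,-182.5),(572.8,-244.7),(564.1,-191.7)): print(proj(f,[(*b,18),(*b,79)]).round())
to((606.2,102,215,90))
```

```text
[[279. 270.]
 [279. 294.]]
[[307. 245.]
 [311. 267.]]
[[251. 246.]
 [246. 267.]]
[[278. 219.]
 [278. 237.]]
at [ 522.6 -160.7  231.7] [1.7997e+02 1.3000e-01 1.4361e+02] w 59.7 t 40.5
(606.2, 102, 215, 90) -> 0.0886 0.2611 0.0167 0.09 0.11 53.61
```

View pics/w13.png

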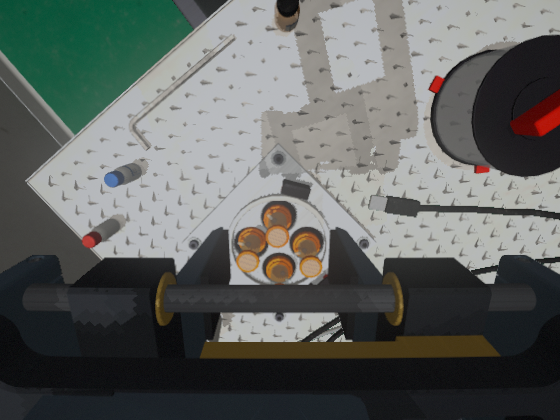

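All four cells stand in their wells, with feet at (278,217), (250,240), (307,243) and (279,268). The cover stands at the right. Next I'll fetch the cover.

Call:
send_rows:
  targets: "0.01 0.03 0 0 0 6 66;0.02 0.06 0 0 0 13 66;0.03 0.09 0 0 0 20 66;0.04 0.12 0 0 0 27 66;0.05 0.15 0 0 0 34 66;0.06 0.18 0 0 0 41 66;0.07 0.21 0 0 0 47 66;0.08 0.24 0 0 0 53.6 66;0.0886 0.261 0 0 0 53.6 66;0.0886 0.261 0.01 0 0 53.6 66;0.0886 0.261 0.017 0 0 53.6 66"
  grip_force: 50

```text
time_s: 41.47
ee_pos: [607.3, 102.1, 211.4]
ee_rot: [-179.9, 0.1, 90.1]
force: [-0.0, -0.6, -0.2]
gripper_width: 60.4
gripper_force: 0.0
```

Run:
```python
from h import *
for _ in range(2): grab('top')
f=grab('wrist'); im=f['image']
hsv=cv2.cvtColor(im,cv2.COLOR_BGR2HSV)
r=cv2.inRange(hsv,(0,170,110),(5,255,255))|cv2.inRange(hsv,(172,170,110),(180,255,255))
cs,_=cv2.findContours(r,cv2.RETR_EXTERNAL,cv2.CHAIN_APPROX_NONE)
for c in cs:
    if cv2.contourArea(c)>350:
        b=cv2.boxPoints(cv2.minAreaRect(c));P=ray(f,b,122);print(cv2.contourArea(c),b.round(),P.round(1),P.mean(0))
to((606.2,102,92.6,90))
```

```text
1128.0 [[271. 172.]
 [288. 172.]
 [288. 240.]
 [271. 240.]] [[598.9 134.2 122. ]
 [613.4 134.2 122. ]
 [613.9  71.7 122. ]
 [598.4  71.6 122. ]] [606.16481634 102.9075395  122.        ]
at [606.3 100.2 212.1] [-1.7984e+02  8.0000e-02  8.9920e+01] w 60.3 t 41.6
(606.2, 102, 92.6, 90) -> 0.002 0.0002 0.1195 -0.16 0.08 -0.08
```

Call:
send_rows:
  targets: "0.002 0 0.03 0 0 0 60;0.002 0 0.06 0 0 0 60;0.002 0 0.09 0 0 0 60;0.002 0 0.11 0 0 0 60;0.002 0 0.119 0 0 0 60;0.002 0 0.119 0 0 0 60;0.002 0 0.119 0 0 0 30;0.002 0 0.119 0 0 0 0;0.002 0 0.119 0 0 0 0;0.002 0 0.119 0 0 0 0;0.002 0 0.119 0 0 0 0;0.002 0 0.119 0 0 0 0"
  grip_force: 50

```text
time_s: 42.62
ee_pos: [607.0, 103.4, 95.6]
ee_rot: [179.9, 0.0, 90.0]
force: [-3.6, 0.9, 3.4]
gripper_width: 17.8
gripper_force: 2.0
```

Call:
send_rows:
  targets: "0 0 0 0 0 0 0;0 0 0 0 0 0 0;0 0 0 0 0 0 0;0 0 0 0 0 0 0;0 0 0 0 0 0 0"

```text
time_s: 43.03
ee_pos: [606.6, 103.4, 95.4]
ee_rot: [180.0, 0.0, 90.0]
force: [-2.8, 0.1, 5.7]
gripper_width: 15.5
gripper_force: 50.0
```

Call:
send_rows:
  targets: "0 0 -0.005 0 0 0 0;0 0 -0.02 0 0 0 0;0 0 -0.045 0 0 0 0;0 0 -0.075 0 0 0 0;0 0 -0.1 0 0 0 0;0 0 -0.12 0 0 0 0;0 0 -0.125 0 0 0 0;0 0 -0.125 0 0 0 0"

```text
time_s: 43.7
ee_pos: [607.9, 103.5, 221.0]
ee_rot: [179.8, 0.0, 90.0]
force: [-0.8, -0.4, -3.1]
gripper_width: 15.8
gripper_force: 50.0
```

Run:
```python
from h import *
s=env.state();print(s['force'],s['gripper_force'])
to((594,-212.5,215,60))
```

```text
[-0.75547975 -0.37760483 -3.07855993] 49.996501207351685
at [607.9 103.5 221. ] [179.76   0.    89.97] w 15.8 t 43.7
(594, -212.5, 215, 60) -> -0.316 -0.0137 0.006 0.24 -0.06 29.97
```

Call:
send_rows:
  targets: "-0.012 0 0 0 0 1 0;-0.04 -0.002 0 0 0 4 0;-0.072 -0.003 0 0 0 7 0;-0.105 -0.004 0 0 0 10 0;-0.138 -0.006 0 0 0 13 0;-0.17 -0.007 0 0 0 16 0;-0.203 -0.009 0 0 0 19 0;-0.236 -0.01 0 0 0 22 0;-0.268 -0.012 0 0 0 25 0;-0.295 -0.013 0 0 0 28 0;-0.311 -0.014 0 0 0 30 0;-0.316 -0.014 0 0 0 30 0"

```text
time_s: 44.7
ee_pos: [591.3, -215.6, 217.8]
ee_rot: [-179.9, 0.1, 59.7]
force: [0.4, 0.6, -3.3]
gripper_width: 15.8
gripper_force: 50.0
```

Run:
```python
from h import *
for _ in range(3): grab('top')
s=env.state();print(s['force'],s['gripper_force'])
f=grab('wrist');cv2.imwrite('pics/w14.png',f['image'])
to((594,-212.5,215,60),(594,-212.5,150,60))
```

```text
[ 0.20805741  0.95371206 -2.54873856] 49.9965637922287
at [ 592.5 -211.3  219.4] [-1.7995e+02 -5.0000e-02  6.0030e+01] w 15.6 t 44.9
(594, -212.5, 215, 60) -> -0.0003 0.0019 0.0044 -0.05 -0.05 0.03
(594, -212.5, 150, 60) -> -0.0003 0.0019 0.0694 -0.05 -0.05 0.03
```

View pics/w14.png

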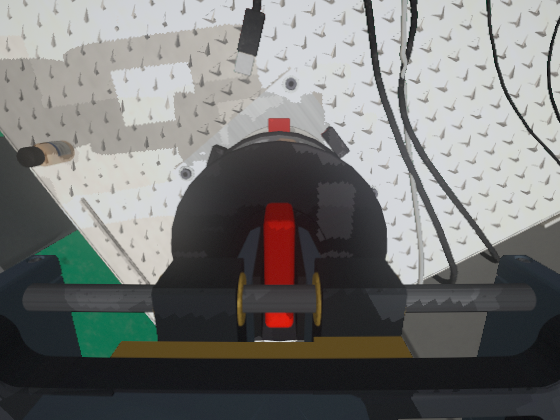

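The cover is held over the base, with its lug at (280,125) between the claws at (217,153) and (335,140). Next I'll lower it.

Call:
send_rows:
  targets: "0 0.0015 0.008 0 0 0 0;0 0.0015 0.02 0 0 0 0;0 0.0015 0.034 0 0 0 0;0 0.0015 0.048 0 0 0 0;0 0.0015 0.06 0 0 0 0;0 0.0015 0.07 0 0 0 0;0 0.0015 0.077 0 0 0 0;0 0.0015 0.08 0 0 0 0;0 0.0015 0.08 0 0 0 0;0 0.0015 0.08 0 0 0 0"

```text
time_s: 45.73
ee_pos: [594.5, -213.3, 140.5]
ee_rot: [179.9, -0.0, 60.0]
force: [0.1, -0.0, -2.7]
gripper_width: 16.3
gripper_force: 50.0
```

Run:
```python
from h import *
s=env.state();print(s['force'],s['torque'],s['gripper_force'])
to((593.8,-212.6,119,60))
```

```text
[ 0.12315973 -0.03944561 -2.7446048 ] [-0.1056748   0.02174946 -0.00356921] 49.99653875827789
at [ 594.5 -213.3  140.5] [ 1.799e+02 -1.000e-02  5.998e+01] w 16.3 t 45.7
(593.8, -212.6, 119, 60) -> 0.0002 -0.001 0.0215 0.1 -0.01 -0.02
```

Call:
send_rows:
  targets: "0 -0.0007 0.005 0 0 0 0;0 -0.0007 0.01 0 0 0 0;0 -0.0007 0.015 0 0 0 0;0 -0.0007 0.018 0 0 0 0;0 -0.0007 0.0205 0 0 0 0;0 -0.0007 0.0205 0 0 0 0;0 -0.0007 0.0205 0 0 0 0"

```text
time_s: 46.32
ee_pos: [593.7, -213.1, 119.7]
ee_rot: [179.9, -0.0, 60.0]
force: [0.2, 0.5, -2.6]
gripper_width: 15.7
gripper_force: 50.0
```

Run:
```python
from h import *
s=env.state();print(s['force'],s['torque'],s['gripper_force'])
to((593.8,-212.6,112.4,60))
```

```text
[ 0.22364378  0.5235796  -2.64402586] [-0.10128536  0.09635669  0.05265781] 49.996622800827026
at [ 593.7 -213.1  119.7] [ 1.7991e+02 -1.0000e-02  5.9960e+01] w 15.7 t 46.3
(593.8, -212.6, 112.4, 60) -> 0.0005 -0.0002 0.0073 0.09 -0.01 -0.04
```

Call:
send_rows:
  targets: "0 0 0.0015 0 0 0 0;0 0 0.003 0 0 0 0;0 0 0.0045 0 0 0 0;0 0 0.006 0 0 0 0;0 0 0.007 0 0 0 0;0 0 0.007 0 0 0 0;0 0 0.007 0 0 0 0"

```text
time_s: 46.9
ee_pos: [593.9, -213.2, 114.6]
ee_rot: [179.8, -0.0, 60.0]
force: [-2.4, 1.3, 7.4]
gripper_width: 15.6
gripper_force: 50.0
```

Run:
```python
from h import *
s=env.state();print(s['force'],s['torque'],s['gripper_force'])
to((593.8,-212.6,112,8.5))
```

```text
[-2.39336177  1.33613711  7.44390568] [ 0.15377987  0.77188819 -0.02239593] 50.00493049621582
at [ 593.9 -213.2  114.6] [ 1.7984e+02 -2.0000e-02  5.9970e+01] w 15.6 t 46.9
(593.8, -212.6, 112, 8.5) -> 0.0005 -0.0004 0.0026 0.14 -0.09 51.47
```

Call:
send_rows:
  targets: "0 0 0.001 0 0 0 0;0 0 0.002 0 0 0 0;0 0 0.003 0 0 0 0;0 0 0.003 0 0 0 0;0 0 0.003 0 0 0 0"

```text
time_s: 47.32
ee_pos: [593.9, -213.2, 112.0]
ee_rot: [179.8, -0.0, 60.0]
force: [-3.4, 1.4, 10.7]
gripper_width: 15.8
gripper_force: 50.0
```

Call:
send_rows:
  targets: "0 0 0 0 0 2 0;0 0 0 0 0 5 0;0 0 0 0 0 9 0;0 0 0 0 0 13 0;0 0 0 0 0 17 0;0 0 0 0 0 21 0;0 0 0 0 0 25 0;0 0 0 0 0 29 0;0 0 0 0 0 32 0;0 0 0 0 0 34 0;0 0 0 0 0 34 0"

```text
time_s: 48.23
ee_pos: [595.1, -213.8, 112.4]
ee_rot: [179.7, -0.2, 25.9]
force: [-0.0, -0.3, 10.0]
gripper_width: 15.8
gripper_force: 50.0
```

Run:
```python
from h import *
s=env.state();print(s['force'],s['torque'],s['gripper_force'])
to((593.8,-213,111.8,8.5))
```

```text
[-0.01695261 -0.29553477  9.98044729] [ 0.03297512  0.72408637 -0.11408058] 50.01281976699829
at [ 595.1 -213.8  112.4] [179.73  -0.22  25.9 ] w 15.8 t 48.2
(593.8, -213, 111.8, 8.5) -> -0.0008 -0.0013 0.0006 0.24 -0.26 17.4
```

Call:
send_rows:
  targets: "-0.0003 -0.0005 0.0005 0 0 2.5 0;-0.0006 -0.001 0.0005 0 0 5 0;-0.0006 -0.001 0.0005 0 0 7.5 0;-0.0006 -0.001 0.0005 0 0 10 0;-0.0006 -0.001 0.0005 0 0 12.5 0;-0.0006 -0.001 0.0005 0 0 15 0;-0.0006 -0.001 0.0005 0 0 17 0;-0.0006 -0.001 0.0005 0 0 17.5 0;-0.0006 -0.001 0.0005 0 0 17.5 0"

```text
time_s: 48.98
ee_pos: [594.1, -213.3, 112.0]
ee_rot: [179.8, -0.3, 8.5]
force: [-0.2, -0.7, 10.1]
gripper_width: 16.1
gripper_force: 50.0
```

Run:
```python
from h import *
s=env.state();print(s['force'],s['torque'],s['gripper_force'])
to((593.8,-213,111.8,8.5))
```

```text
[-0.22085716 -0.72522772 10.09422107] [0.04681089 0.82676011 0.05662907] 50.0069135427475
at [ 594.1 -213.3  112. ] [179.79  -0.29   8.48] w 16.1 t 49.0
(593.8, -213, 111.8, 8.5) -> -0.0002 -0.0003 0.0002 0.21 -0.29 -0.02
```

Call:
send_rows:
  targets: "0 0 0 0 0 0.5 0;0 0 0 0 0 1 0;0 0 0 0 0 1.5 0;0 0 0 0 0 1.5 0"

```text
time_s: 49.32
ee_pos: [594.1, -212.5, 112.0]
ee_rot: [179.8, -0.3, 7.2]
force: [-0.1, 2.3, 10.3]
gripper_width: 15.8
gripper_force: 50.1
```

Run:
```python
from h import *
s=env.state();print(s['force'],s['torque'],s['ee_rot'])
```

```text
[-0.11991188  2.30489902 10.32458367] [0.35916827 0.6204289  1.13920322] [179.83910804  -0.28422379   7.16563812]
```

At the stops, with the torque up to 1.1 N·m. I'll ease back slightly and let it rise.

Call:
send_rows:
  targets: "0 0 0 0 0 -0.6 0;0 0 -0.0015 0 0 -0.6 0;0 0 -0.003 0 0 -0.6 0;0 0 -0.0045 0 0 -0.6 0;0 0 -0.006 0 0 -0.6 0;0 0 -0.0065 0 0 -0.6 0;0 0 -0.0065 0 0 -0.6 0"

```text
time_s: 49.9
ee_pos: [594.0, -212.4, 117.2]
ee_rot: [179.9, -0.3, 7.6]
force: [2.0, 2.4, 8.5]
gripper_width: 15.5
gripper_force: 50.0
```

Run:
```python
from h import *
s=env.state();print(s['force'],s['torque'],s['ee_rot'])
```

```text
[1.98216509 2.36001838 8.45506511] [0.33366083 0.26241858 0.33183628] [179.89550735  -0.25634657   7.60562037]
```

Call:
send_rows:
  targets: "0 0 -0.001 0 0 0 0;0 0 -0.002 0 0 0 0;0 0 -0.0025 0 0 0 0;0 0 -0.0025 0 0 0 0;0 0 -0.0025 0 0 0 0"

```text
time_s: 50.32
ee_pos: [593.8, -212.5, 118.6]
ee_rot: [179.9, -0.2, 7.6]
force: [5.1, 0.9, 4.3]
gripper_width: 15.5
gripper_force: 50.0
```

Run:
```python
from h import *
s=env.state();print(s['force'],s['torque'],s['ee_rot'])
```

```text
[5.0507757  0.90011653 4.28537542] [ 0.34566666 -0.71136265  0.42217297] [179.92434551  -0.21133971   7.57413298]
```

Call:
send_rows:
  targets: "0 0 0 0 0 0 20;0 0 0 0 0 0 40;0 0 0 0 0 0 60;0 0 0 0 0 0 60;0 0 0 0 0 0 60;0 0 -0.015 0 0 0 60;0 0 -0.045 0 0 0 60;0 0 -0.08 0 0 0 60;0 0 -0.11 0 0 0 60;0 0 -0.13 0 0 0 60;-0.03 0 -0.14 0 0 0 60;-0.03 0 -0.14 0 0 0 60"

```text
time_s: 51.32
ee_pos: [560.2, -217.1, 261.4]
ee_rot: [179.8, -0.1, 7.5]
force: [-0.5, -0.1, 0.1]
gripper_width: 54.7
gripper_force: 0.0
```

Run:
```python
from h import *
for _ in range(3): grab('top')
s=env.state();print(s['force'],s['ee_pos'])
f=grab('wrist');im=f['image']
hsv=cv2.cvtColor(im,cv2.COLOR_BGR2HSV)
r=cv2.inRange(hsv,(0,170,110),(5,255,255))|cv2.inRange(hsv,(172,170,110),(180,255,255))
cs,_=cv2.findContours(r,cv2.RETR_EXTERNAL,cv2.CHAIN_APPROX_NONE)
for c in cs:
    if cv2.contourArea(c)>350:
        b=cv2.boxPoints(cv2.minAreaRect(c));P=ray(f,b,146);print(b.round(),P.round(1),P.mean(0),np.degrees(np.arctan2(*(P[1]-P[0])[1::-1])),np.degrees(np.arctan2(*(P[2]-P[1])[1::-1])))
cv2.imwrite('pics/w15.png',cv2.resize(im[20:300,100:460],(770,599)))
```

```text
[-0.06374697 -0.58385465 -0.34759043] [ 562.33902719 -216.30159776  257.78335847]
[[271. 199.]
 [271. 136.]
 [287. 136.]
 [287. 199.]] [[ 565.4 -208.5  146. ]
 [ 623.6 -201.2  146. ]
 [ 625.5 -215.5  146. ]
 [ 567.4 -223.6  146. ]] [ 595.47459273 -212.20196071  146.        ] 7.157099207206493 -82.43700283597218
```

View pics/w15.png

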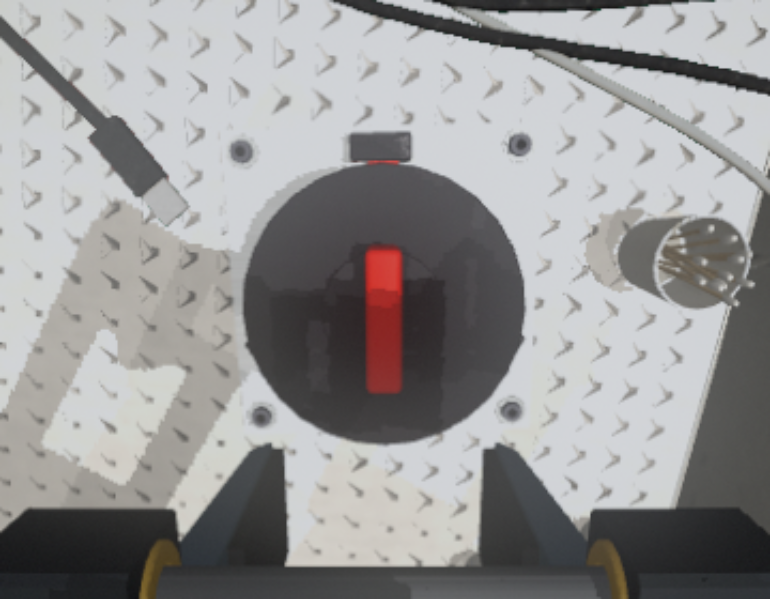

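The last picture shows the bar lying along the base's x axis and the +x lug tucked under its claw at about (380,155). The stops were felt, the springs have eased and the gripper is clear.

```bash
python3 -c "
from h import *
print(env.job_done())"
```

```text
the job is handed in; nothing more can be done
None
```

I stood all four cells upright in their own wells, gripped at 10 N or less, then put the cover back, pressed it down and turned it clockwise to the stops; the job was handed in at about 52 s with no verdict shown, and the last picture shows only one of the three claws holding its lug.

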